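# Set up the die inspection nests

### The job

Set up for die inspection: seat the waffle pack flat in the square nest and stand the loupe upright on the middle of it, and seat the glass dish flat in the round nest and close it with its lid. Keep the dish level all the way so that its dies stay in.

Things in the scene. Friction and masses are not known exactly. Their poses are not given: they have to be found in the camera images.
- waffle_pack: Square waffle pack (flat chip tray under a clear, pale lid), 51 x 51 x 9 mm, about 30 g, lying flat on the bench. Origin: centre of its underside; x and y along its sides, z up. Its top is flat.
- glass_dish: Open round clear glass dish with two tiny dies on its floor, 55 mm diameter, 12 mm high, about 50 g, standing on the bench. Origin: centre of its underside, z up; its yaw has no meaning.
- eye_loupe: Black eye loupe standing upright, 36 mm high, 36 mm diameter at its wider upper end, about 40 g. Origin: centre of its underside (the skirt's foot), z up; its yaw has no meaning.
- dish_lid: Lid of the dish: aluminium disc, 60 mm diameter, 3 mm thick, with a black knob on top (17 mm diameter, 8 to 22 mm above the origin) and underneath a cone 5 mm deep (41 mm diameter narrowing to 33 mm) that drops inside the dish's rim. It stands on the cone. Origin: centre of the cone's underside, z up. Closed, its origin is 7 mm above the dish's.
- pack_nest: Square nest: aluminium plate 77 x 77 x 8 mm with black L-shaped guides at its four corners, fixed to the bench. Origin: centre of its underside, z up. Seat: the plate's top, 8 mm above the origin; guides rise 6 mm above it, bevelled 3 mm wider per side at the top. Pocket 58 x 58 mm at the seat, sides along x and y; the middle 40 mm of every side is open for fingers.
- dish_nest: Round nest: round aluminium plate, 83 mm diameter, 8 mm thick, with two black arc guides, fixed to the bench. Origin: centre of its underside, z up. Seat: the plate's top, 8 mm above the origin; guides rise 6 mm above it, bevelled 3 mm wider per side at the top. Pocket 63 mm diameter at the seat; arcs on its +y and -y sides, its +x and -x sides open over 44 mm for fingers.
Not all that is in view belongs to the job. What is shaped like the dish_lid but yellow is not meant.

How it is judged:
At the end, for the whole second after the job is handed in: Pack and dish rest on their nests' seats within 8 mm of the centre, the loupe on the pack within 13 mm of its centre, the lid home on the dish within 7 mm of its centre; heights within about 2.5 mm of seated, tilts under 0.07 rad, all released and at rest (horizontal distance between waffle_pack and pack_nest below 0.008 m and z of waffle_pack in the frame of pack_nest between 0.0055 and 0.0105 m and angle between each of waffle_pack, glass_dish, eye_loupe, dish_lid's own z axis and vertical below 0.07 rad and linear speed of each of waffle_pack, glass_dish, eye_loupe, dish_lid below 0.02 m/s and horizontal distance between glass_dish and dish_nest below 0.008 m and z of glass_dish in the frame of dish_nest between 0.0055 and 0.0105 m and horizontal distance between eye_loupe and waffle_pack below 0.013 m and z of eye_loupe in the frame of waffle_pack between 0.0065 and 0.0115 m and horizontal distance between dish_lid and glass_dish below 0.007 m and z of dish_lid in the frame of glass_dish between 0.0045 and 0.0095 m); the robot touches nothing.
It fails at once if the glass dish was tipped by more than 0.5 rad (angle between glass_dish's own z axis and vertical above 0.5 rad).
It also fails if it takes over 96 s, if anything falls off the work surface, if the arm or the gripper's body presses on something with over 40 N, if the wrist force passes 120 N, or if a joint passes its speed limit or range.

### The arm

A 7-joint arm with a two-finger parallel gripper is mounted at the origin on the work surface; the furniture and walls round the work are solid. World frame = base frame: x ahead of the robot, y to its left, z up, the work surface at z = 0. Lengths are in m, angles in rad, forces in N, time in s.
With the tool pointing down it reaches from about 0.4 to 0.85 m from the base axis. Payload 10.4 kg.
Tool frame: the origin (TCP) lies on the centre line of the jaws, within the pads' length; the fingertips stand 22 mm ahead of it and the grasp point (between the pads) lies 3 mm ahead of it; z points along the fingers, y is the direction in which the jaws open and shut (so a half turn about z gives the same grasp; the last joint's range is limited). The gripper opens to 85 mm and grips with 20 to 120 N. Pads are 22 mm wide; open, the fingers measure 114 mm over their backs; the gripper's body (76 mm by 85 mm) begins 54 mm behind the grasp point. The pads swing forward as they close: fully open they stand 13 mm farther back than shut.
Start: joints at [1.226, 0.332, -0.065, 1.46, 0.022, 1.35, -0.088], TCP at [0.198, -0.593, 0.226] pointing down, gripper open.
Joint ranges: [-2.6, 2.6], [-0.5, 2.12], [-1.47, 1.34], [0.16, 2.42], [-1.27, 4.41], [0.06, 2.06], [-2.6, 2.6]. Speed limits (rad/s): [2.22, 2.22, 2.79, 2.79, 3.14, 3.14, 3.14].

### API

Orientations are given as a unit quaternion [x, y, z, w].
In Python, from workcell import manip gives the robot as it stands. The module is installed in compiled form; this text tells all that it offers.
- The arm moves only by the shell command python3 -m crank 'ROWS' [FORCE]. ROWS is JSON, a list of rows, each a list of 3 entries, a list of its own where there are three numbers: the opening, from -1 (shut) to 1 (fully open), then the shift along the tool's x, y, z normalised to -1 to 1, where 1 is 80 mm, then the turn, a rotation vector about the tool's x, y, z normalised to -1 to 1, where 1 is pi/4 rad. In form: [[jaw, [tx, ty, tz], [ax, ay, az]], ...]. A call has exactly 5 rows; each row shifts and turns the commanded pose from where the row before left it, along the tool's axes as they then stand; what a row does not reach is not made up. A row lasts 1/10 s, in which the tool goes at most 50 mm and 8.59 degrees, less where a joint would pass 70% of its speed; a pose out of reach is approached as far as the arm can. A call with a number of a shift or a turn outside -1 to 1 is refused whole. A call with a gripper value outside its range is refused whole. The fingers move at their own pace and stop on an object; FORCE is the grip in N (left out, the last holds). Time passes only in rows, so rows that do not move let the fingers close, or fill a call up. It gives the time, the measured TCP pose, the force and the opening at its end, in the units of the state.
- manip.get_obs(): the state, without advancing time (a new reading comes with each control period).
- manip.camera(name): name is "scene" or "top" or "wrist"; returns the picture (384x512x3 uint8, blue, green, red); there is no depth.
- manip.camera_info(name): a dict with "K" (3x3 intrinsics, pixels), "camera_from_world" (4x4, takes a point from world to camera coordinates); the wrist camera has in their place "mount" (4x4, takes a point from camera to tool coordinates, whose origin is the TCP and whose axes are the flange's). Camera axes: x right, y down, z forward; pixel columns grow to the right and rows downward; lengths in m; the calibration is good to about 2 mm. A picture is of the moment at which its call begins: read the wrist's pose just before it. camera_info takes no time and is no camera call.
- manip.hand_in(): hands the job in, once; it reports no verdict.
The state is a dict: "clock": time; "joint_pos": joint angles; "joint_velocities": joint speeds; "tau": joint torques, N m; "position": TCP position; "ee_rot": TCP orientation; "ft_force": force on the tool from outside, world axes, zero at the start; "torque": the same for the moment, N m; "grip_width": opening from 0.0 (shut) to 1.0 (fully open).
Only numpy, scipy, OpenCV 4.12 (cv2) and the standard library are available. Lean on these libraries where they do the work, as an engineer would, in place of code of your own. Each camera call takes 0.05 s, during which the arm holds its last target.

## Working session

There is one attempt and no reset: what is moved stays moved. The work goes in short steps, Python scripts to look and compute and a shell command to move; the robot and the scene stay as the last step left them, time stands still between calls to the robot, and variables do not carry over. Pictures are saved under pics/ and viewed, and the job is handed in when it is done.

```bash
mkdir -p pics; cat > h.py <<'E'
from workcell import manip
import numpy as np, cv2
from scipy.spatial.transform import Rotation as R
def ray(name,u,v,z,obs=None):
    i=manip.camera_info(name);K=np.array(i["K"])
    d=np.linalg.inv(K)@[u,v,1]
    if name=="wrist":
        o=obs or manip.get_obs(); M=np.eye(4);M[:3,:3]=R.from_quat(o["ee_rot"]).as_matrix();M[:3,3]=o["position"]
        W=M@np.array(i["mount"])
    else: W=np.linalg.inv(np.array(i["camera_from_world"]))
    d=W[:3,:3]@d; c=W[:3,3]
    return c+d*(z-c[2])/d[2]
def proj(name,p):
    i=manip.camera_info(name);K=np.array(i["K"])
    q=np.array(i["camera_from_world"])@[*p,1]; q=K@q[:3]; return q[:2]/q[2]
E
python3 - <<'E'
from h import *
o=manip.get_obs();print({k:np.round(v,3).tolist() for k,v in o.items()})
for n in("scene","top","wrist"):
    print(n,manip.camera_info(n)); cv2.imwrite(f"pics/{n}0.png",manip.camera(n))
E
```

```text
{'clock': 0.0, 'joint_pos': [1.226, 0.333, -0.065, 1.461, 0.022, 1.35, -0.088], 'joint_velocities': [-0.0, 0.001, -0.001, 0.0, -0.002, -0.001, -0.0], 'tau': [-0.001, -62.545, 0.048, -39.16, 0.016, 0.01, 0.0], 'position': [0.198, -0.593, 0.225], 'ee_rot': [0.987, 0.16, -0.0, -0.001], 'ft_force': [0.013, 0.968, -0.055], 'torque': [-0.031, -0.015, 0.002], 'grip_width': 0.998}
scene {'K': array([[385.65990878,   0.        , 261.0977301 ],
       [  0.        , 385.65990878, 181.86923062],
       [  0.        ,   0.        ,   1.        ]]), 'camera_from_world': array([[-0.54447637, -0.83839961, -0.02513123,  0.31421772],
       [-0.3384473 ,  0.2470127 , -0.90798577,  0.13659652],
       [ 0.76746265, -0.48587119, -0.41824666,  0.63558253],
       [ 0.        ,  0.        ,  0.        ,  1.        ]])}
top {'K': array([[409.06940933,   0.        , 256.25258412],
       [  0.        , 409.06940933, 187.66904422],
       [  0.        ,   0.        ,   1.        ]]), 'camera_from_world': array([[ 0.00472472, -0.99991909,  0.01181041,  0.09412686],
       [-0.99761175, -0.00552703, -0.06884952,  0.38516473],
       [ 0.06890923, -0.01145691, -0.99755715,  0.87347346],
       [ 0.        ,  0.        ,  0.        ,  1.        ]])}
wrist {'K': array([[339.30400413,   0.        , 256.69809363],
       [  0.        , 339.30400413, 189.24500683],
       [  0.        ,   0.        ,   1.        ]]), 'mount': array([[ 5.23999736e-04, -9.58092647e-01, -2.86458035e-01,
         7.25286217e-02],
       [ 9.99999791e-01,  6.10656937e-04, -2.13177104e-04,
        -5.76076943e-04],
       [ 3.79171002e-04, -2.86457863e-01,  9.58092766e-01,
        -1.46748299e-01],
       [ 0.00000000e+00,  0.00000000e+00,  0.00000000e+00,
         1.00000000e+00]])}
```

View pics/scene0.png

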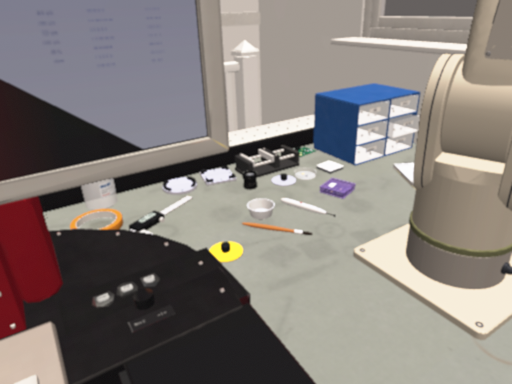

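View pics/top0.png

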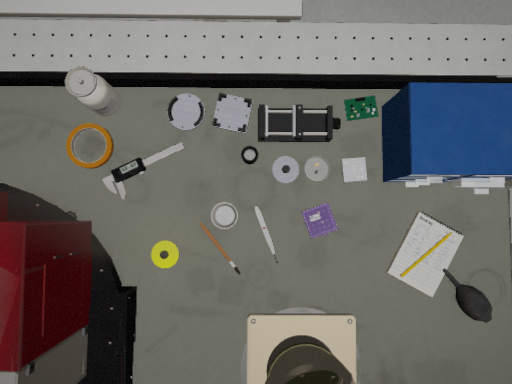

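View pics/wrist0.png

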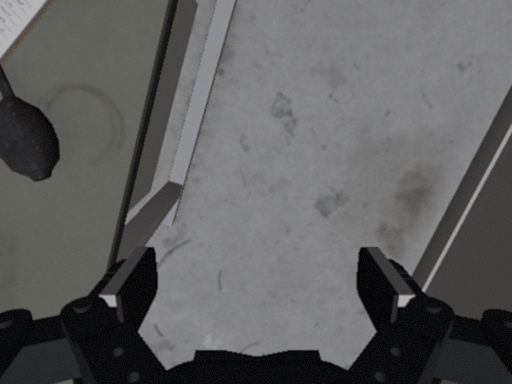

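```bash
python3 - <<'E'
from h import *
t=cv2.imread("pics/top0.png"); cv2.imwrite("pics/top0c.png",cv2.resize(t[85:190,160:380],None,fx=3.6,fy=3.6,interpolation=cv2.INTER_CUBIC))
s=cv2.imread("pics/scene0.png"); cv2.imwrite("pics/scene0c.png",cv2.resize(s[130:230,150:370],None,fx=3.6,fy=3.6,interpolation=cv2.INTER_CUBIC))
E
```

```text
(no output)
```

View pics/top0c.png

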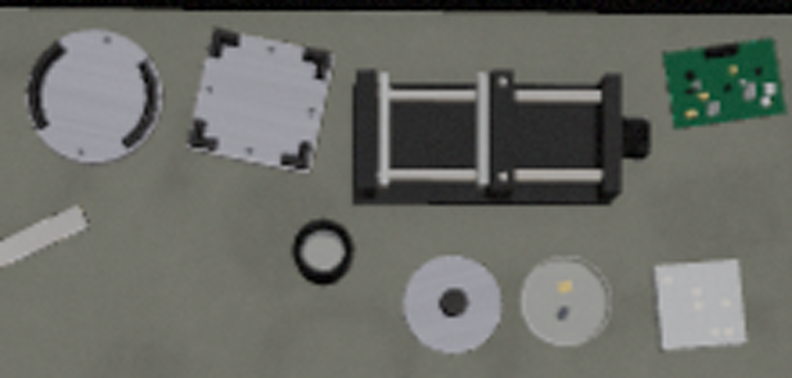

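View pics/scene0c.png

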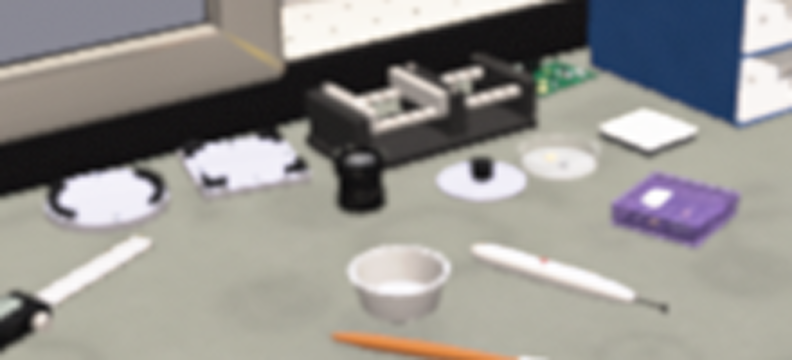

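```bash
python3 - <<'E'
from h import *
def T(U,V,z): return ray("top",(U+.5)/3.6-.5+160,(V+.5)/3.6-.5+85,z)
for n,U,V,z in [("pack",700,305,.009),("dish",566,301,.008),("lid",452,304,.008),("loupe",323,252,.036),("dnest",93,96,.008),("pnest",261.5,100.5,.011),("stagebot",355,203,0.0),("stagebotR",605,204,0)]:
    p=T(U,V,z); print(n,p.round(4),np.hypot(p[0],p[1]).round(3))
def ang(a,b,z): 
    d=T(*b,z)-T(*a,z); return np.degrees(np.arctan2(d[1],d[0])).round(1),np.linalg.norm(d).round(4)
print("pack",ang((655,266),(738,260),.009),ang((662,350),(747,346),.009),ang((662,350),(655,266),.009),ang((747,346),(738,260),.009))
print("pnest",ang((214,28),(333,55),.01),ang((190,147),(309,172),.01),ang((190,147),(214,28),.01),ang((309,172),(333,55),.01))
print("dnest arcs", ang((62,43),(148,62),.014), ang((38,128),(137,140),.014), ang((80,152),(107,40),.008))
o=manip.get_obs();print(R.from_quat(o["ee_rot"]).as_matrix().round(3))
E
```

```text
pack [ 0.4263 -0.1179  0.009 ] 0.442
dish [ 0.4283 -0.0364  0.008 ] 0.43
lid [0.4261 0.033  0.008 ] 0.427
loupe [0.4532 0.1113 0.036 ] 0.467
dnest [0.5527 0.2527 0.008 ] 0.608
pnest [0.5499 0.1495 0.011 ] 0.57
stagebot [0.4891 0.092  0.    ] 0.498
stagebotR [ 0.4896 -0.0621  0.    ] 0.494
pack (np.float64(-85.5), np.float64(0.0509)) (np.float64(-87.0), np.float64(0.0518)) (np.float64(4.2), np.float64(0.0514)) (np.float64(5.2), np.float64(0.0528))
pnest (np.float64(-102.5), np.float64(0.0748)) (np.float64(-101.6), np.float64(0.0741)) (np.float64(-10.6), np.float64(0.0753)) (np.float64(-11.1), np.float64(0.074))
dnest arcs (np.float64(-102.2), np.float64(0.0537)) (np.float64(-96.6), np.float64(0.0604)) (np.float64(-12.4), np.float64(0.0713))
[[ 0.949  0.316 -0.   ]
 [ 0.316 -0.949  0.001]
 [-0.    -0.001 -1.   ]]
```

```bash
cat >> h.py <<'E'
def go(p,yaw=None):
    "remaining shift (units of 80mm, tool axes) and turn az (units pi/4)"
    o=manip.get_obs();M=R.from_quat(o["ee_rot"]).as_matrix()
    d=M.T@(np.array(p)-o["position"])/.08
    cy=np.degrees(np.arctan2(M[1,0],M[0,0]))
    a=None
    if yaw is not None: a=(-(yaw-cy)/45)
    # tilt correction (rotvec in tool) 
    zt=M.T@[0,0,-1.]; c=np.cross([0,0,1],zt)/(np.pi/4)
    print("clk",round(float(o["clock"]),2),"pos",np.round(o["position"],4),"yaw",cy.round(1),"F",np.round(o["ft_force"],1),"w",round(float(o["grip_width"]),3))
    print(" total shift",d.round(3),"az",None if a is None else round(a,3),"tiltfix",c.round(3))
E
python3 -m crank '[[1,[0.3,-0.32,-0.15],[0,0,0]],[1,[0.33,-0.34,-0.15],[0,0,0]],[1,[0.33,-0.34,-0.1],[0,0,0]],[1,[0.33,-0.34,0],[0,0,0]],[1,[0.33,-0.34,0],[0,0,0]]]' 40
python3 -m crank '[[1,[0.33,-0.34,0],[0,0,0]],[1,[0.33,-0.34,0],[0,0,0]],[1,[0.33,-0.34,0],[0,0,0]],[1,[0.33,-0.34,0],[0,0,0]],[1,[0.33,-0.34,0],[0,0,0]]]'
python3 -c "
from h import *
go([.426,-.118,.2],94.5)"
```

```text
clock: 0.65
position: [0.2786, -0.423, 0.2583]
ee_rot: [0.987, 0.16, 0.0, 0.0]
ft_force: [-0.5, -1.0, 0.5]
grip_width: 0.996
clock: 1.15
position: [0.3607, -0.2521, 0.2582]
ee_rot: [0.987, 0.16, -0.0, 0.0]
ft_force: [-0.6, 0.0, -0.5]
grip_width: 1.001
clk 1.15 pos [ 0.3607 -0.2521  0.2582] yaw 18.4 F [-0.6  0.  -0.5] w 1.001
 total shift [ 1.305 -1.333  0.727] az -1.69 tiltfix [ 0.  0. -0.]
```

```bash
python3 -m crank '[[1,[0.326,-0.333,0],[0,0,0]],[1,[0.326,-0.333,0],[0,0,0]],[1,[0.326,-0.333,0],[0,0,0]],[1,[0.326,-0.333,0],[0,0,0]],[1,[0,0,0],[0,0,-0.17]]]'
python3 -m crank '[[1,[0,0,0.1],[0,0,-0.17]],[1,[0,0,0.1],[0,0,-0.17]],[1,[0,0,0.1],[0,0,-0.17]],[1,[0,0,0.1],[0,0,-0.17]],[1,[0,0,0.1],[0,0,-0.17]]]'
python3 -m crank '[[1,[0,0,0.1],[0,0,-0.17]],[1,[0,0,0.1],[0,0,-0.17]],[1,[0,0,0.0],[0,0,-0.17]],[1,[0,0,0.0],[0,0,-0.16]],[1,[0,0,0],[0,0,0]]]'
python3 -c "
from h import *
go([.426,-.118,.1],94.5)
o=manip.get_obs()
cv2.imwrite('pics/w1.png',manip.camera('wrist'))"
```

```text
clock: 1.65
position: [0.4272, -0.1147, 0.2584]
ee_rot: [0.974, 0.228, 0.0, -0.0]
ft_force: [-1.2, -0.5, -0.9]
grip_width: 0.995
clock: 2.15
position: [0.4254, -0.1196, 0.2177]
ee_rot: [0.845, 0.535, -0.0, -0.0]
ft_force: [0.3, -0.7, 0.2]
grip_width: 1.002
clock: 2.65
position: [0.4254, -0.1195, 0.202]
ee_rot: [0.678, 0.735, -0.0, -0.0]
ft_force: [0.6, -0.2, 0.3]
grip_width: 1.002
clk 2.65 pos [ 0.4254 -0.1195  0.202 ] yaw 94.6 F [ 0.6 -0.2  0.3] w 1.002
 total shift [0.018 0.009 1.275] az 0.002 tiltfix [-0. -0.  0.]
```

View pics/w1.png

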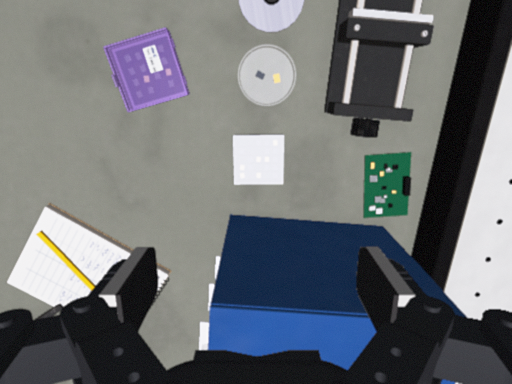

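```bash
python3 -c "
from h import *
print(ray('wrist',258.5,160,.009), ray('wrist',267,75,.008), ray('wrist',272,3,.008))
for u,v in [(229,215),(383,227),(210,305)]: print(ray('wrist',u,v,.155),ray('wrist',u,v,.0))
print([ray('wrist',u,v,.009).round(4)[:2] for u,v in [(233,135),(284,135),(284,185),(234,185)]])
for z in (.155,0.2): print(ray('wrist',135,275,z))
"
```

```text
[ 0.42648736 -0.11641339  0.009     ] [ 0.42817826 -0.03387294  0.008     ] [0.42744958 0.02775517 0.008     ]
[ 0.40823207 -0.12178461  0.155     ] [ 0.3991546  -0.18197918  0.        ]
[ 0.50330852 -0.12240793  0.155     ] [ 0.57025266 -0.18310089  0.        ]
[ 0.39903405 -0.18646015  0.155     ] [ 3.82601999e-01 -2.98368247e-01  5.55111512e-17]
[array([ 0.3991, -0.0931]), array([ 0.4499, -0.0892]), array([ 0.455 , -0.1408]), array([ 0.4031, -0.1448])]
[ 0.3499655  -0.16769575  0.155     ]
[ 0.36612674 -0.13956222  0.2       ]
```

```bash
python3 -m crank '[[0.45,[0.02,0.01,0.4],[0,0,0]],[0.45,[0.01,0,0.4],[0,0,0]],[0.45,[0,0,0.4],[0,0,0]],[0.45,[0,0,0.4],[0,0,0]],[0.45,[0,0,0.3],[0,0,0]]]' 30
python3 -m crank '[[0.45,[0,0,0.1],[0,0,0]],[0.45,[0,0,0.1],[0,0,0]],[0.45,[0,0,0.05],[0,0,0]],[0.45,[0,0,0.02],[0,0,0]],[0.45,[0,0,0],[0,0,0]]]' 30
python3 -c "
from h import *
go([.4264,-.117,.026],94.5)
cv2.imwrite('pics/w2.png',manip.camera('wrist'))
cv2.imwrite('pics/s2.png',cv2.resize(manip.camera('scene')[100:230,220:400],None,fx=4,fy=4))"
```

```text
clock: 3.2
position: [0.4255, -0.117, 0.0485]
ee_rot: [0.68, 0.733, -0.0, -0.001]
ft_force: [-0.1, -0.7, 1.1]
grip_width: 0.728
clock: 3.7
position: [0.4267, -0.1173, 0.0292]
ee_rot: [0.679, 0.734, 0.0, 0.001]
ft_force: [-0.5, 1.1, 0.4]
grip_width: 0.724
clk 3.7 pos [ 0.4267 -0.1173  0.0292] yaw 94.5 F [-0.5  1.1  0.4] w 0.724
 total shift [ 0.004 -0.003  0.04 ] az -0.001 tiltfix [ 0.001  0.001 -0.   ]
```

View pics/w2.png

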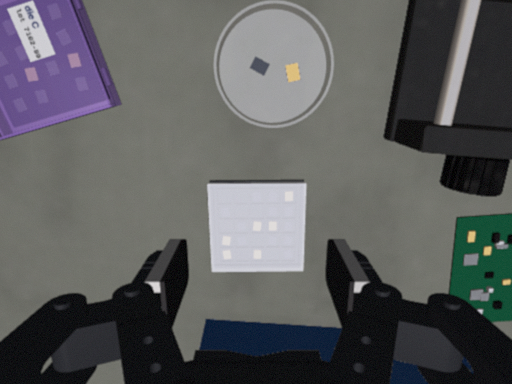

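View pics/s2.png

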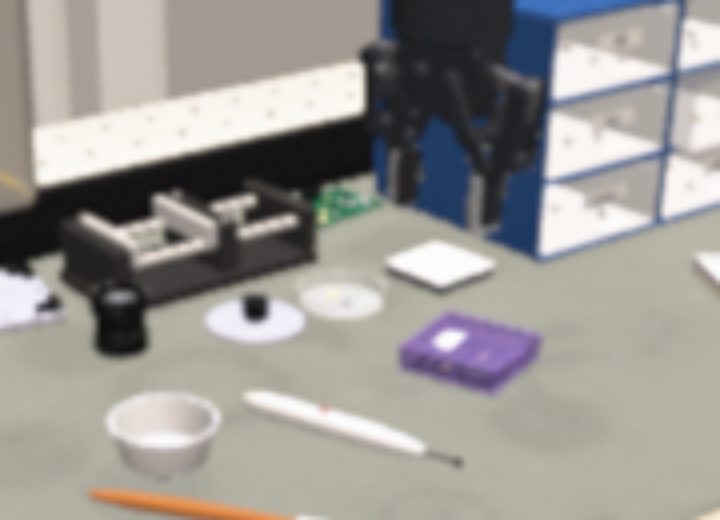

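```bash
python3 -c "
from h import *
for p in [(.4267,-.1173,.009),(.4267,-.1173,.03),(.4267,-.1173,.1),(.428,-.036,0)]: print((proj('scene',p)-[220,100])*4)
print(ray('wrist',257,226,.009))
"
```

```text
[437.627714   259.22318459]
[439.20165382 229.43266016]
[444.65224723 126.26732073]
[339.41534903 300.52113833]
[ 0.42616006 -0.11422877  0.009     ]
```

```bash
python3 -c "
from h import *
for dx in (-.035,.035):
  for z in (.007,.02,.03,.04): print(dx,z,(proj('scene',(.4267+dx,-.1173,z))-[220,100])*4)
i=manip.camera_info('wrist');Mi=np.linalg.inv(i['mount'])
for y in (-.031,.031):
  for z in (.022,.01,0,-.015):
    q=np.array(i['K'])@(Mi@[0,y,z,1])[:3]; print(y,z,q[:2]/q[2])
"
```

```text
-0.035 0.007 [474.57349053 278.71163535]
-0.035 0.02 [475.77424867 259.95279777]
-0.035 0.03 [476.70696948 245.38137202]
-0.035 0.04 [477.64768052 230.68511888]
0.035 0.007 [402.29380686 246.21368996]
0.035 0.02 [403.05403913 228.25507695]
0.035 0.03 [403.64427182 214.31228508]
0.035 0.04 [404.23929711 200.2562798 ]
-0.031 0.022 [199.94981925 230.09489092]
-0.031 0.01 [196.12270201 239.6359002 ]
-0.031 0 [192.51731139 248.62414467]
-0.031 -0.015 [186.22907104 264.30073773]
0.031 0.022 [315.12401481 230.17891204]
0.031 0.01 [319.03546694 239.72706728]
0.031 0 [322.72037728 248.7222166 ]
0.031 -0.015 [329.14747417 264.41125404]
```

```bash
python3 -m crank '[[0.45,[0,0,0.03],[0,0,0]],[0.45,[0,0,0.03],[0,0,0]],[0.45,[0,0,0],[0,0,0]],[0.45,[0,0,0],[0,0,0]],[0.45,[0,0,0],[0,0,0]]]' 30
python3 -c "
from h import *
go([.4264,-.117,.026],94.5)
cv2.imwrite('pics/w3.png',cv2.resize(manip.camera('wrist')[150:384,100:420],None,fx=2.4,fy=2.4))
cv2.imwrite('pics/s3.png',cv2.resize(manip.camera('scene')[130:190,300:370],None,fx=9,fy=9))"
```

```text
clock: 4.3
position: [0.4262, -0.1171, 0.0238]
ee_rot: [0.679, 0.734, -0.0, 0.0]
ft_force: [0.9, -0.4, 0.2]
grip_width: 0.724
clk 4.3 pos [ 0.4262 -0.1171  0.0238] yaw 94.5 F [ 0.9 -0.4  0.2] w 0.724
 total shift [ 0.001  0.002 -0.027] az -0.0 tiltfix [ 0.  0. -0.]
```

View pics/w3.png

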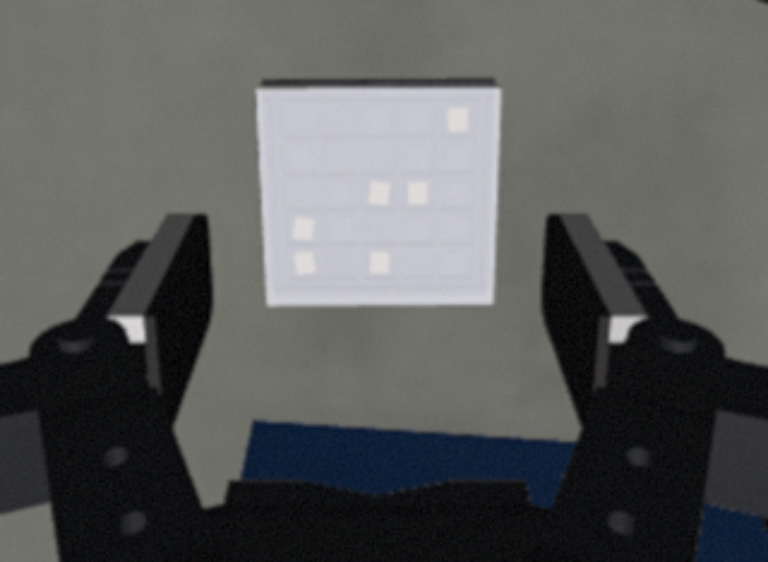

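View pics/s3.png

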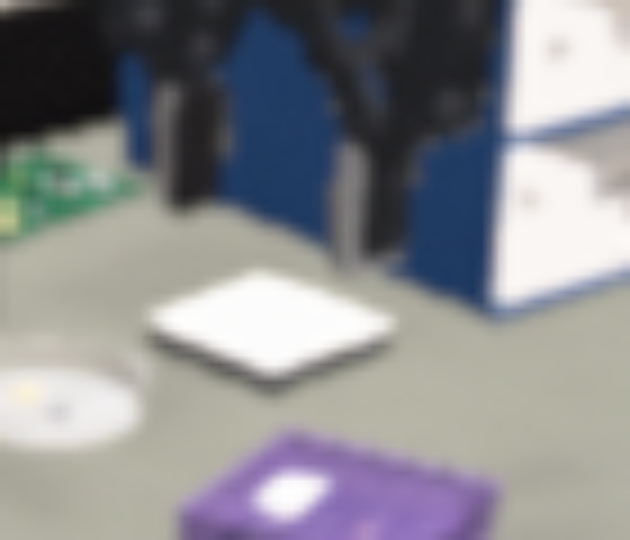

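```bash
python3 -m crank '[[0.45,[0,0,0.04],[0,0,0]],[0.45,[0,0,0.04],[0,0,0]],[0.45,[0,0,0.04],[0,0,0]],[0.45,[0,0,0],[0,0,0]],[0.45,[0,0,0],[0,0,0]]]' 30
python3 -c "
from h import *
go([.4264,-.117,.026],94.5)
cv2.imwrite('pics/w4.png',cv2.resize(manip.camera('wrist')[150:384,100:420],None,fx=2.4,fy=2.4))
cv2.imwrite('pics/s4.png',cv2.resize(manip.camera('scene')[130:190,300:370],None,fx=9,fy=9))"
```

```text
clock: 4.9
position: [0.4261, -0.1171, 0.0141]
ee_rot: [0.679, 0.734, -0.0, -0.0]
ft_force: [-0.1, -0.2, 0.1]
grip_width: 0.723
clk 4.9 pos [ 0.4261 -0.1171  0.0141] yaw 94.5 F [-0.1 -0.2  0.1] w 0.723
 total shift [ 0.001  0.004 -0.149] az -0.0 tiltfix [-0. -0.  0.]
```

View pics/w4.png

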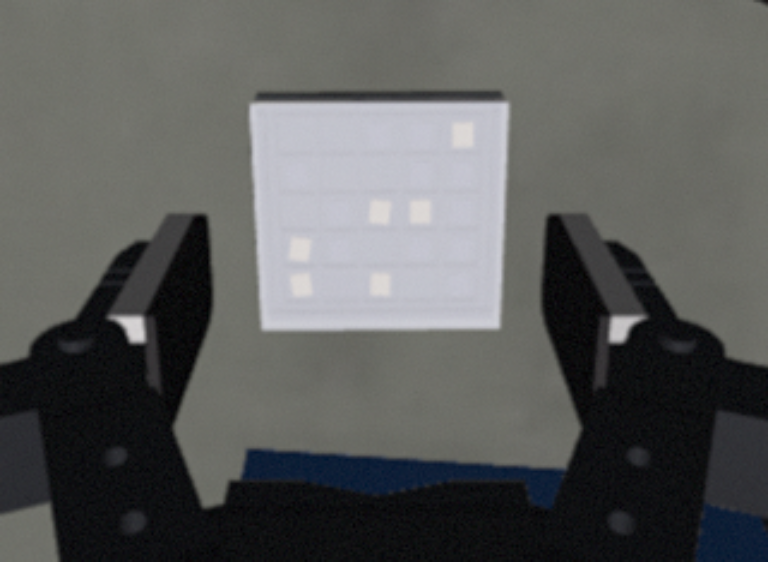

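View pics/s4.png

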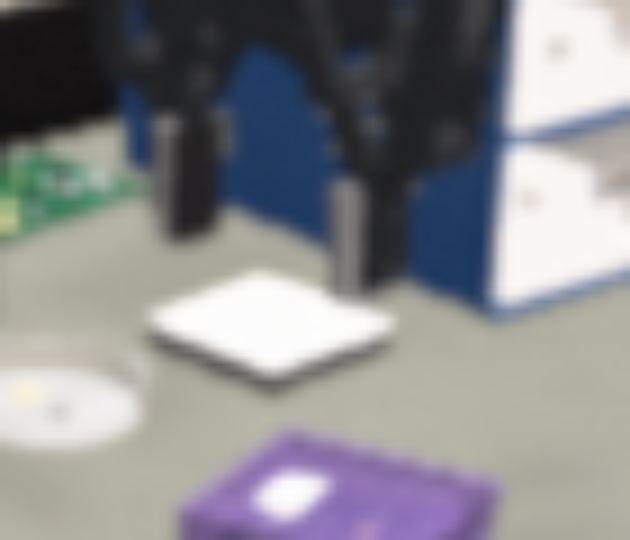

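```bash
python3 -m crank '[[0.45,[0,0,0.04],[0,0,0]],[0.45,[0,0,0.04],[0,0,0]],[0.45,[0,0,0.03],[0,0,0]],[0.45,[0,0,0],[0,0,0]],[0.45,[0,0,0],[0,0,0]]]' 30
python3 -c "
from h import *
go([.4264,-.117,.0],94.5)
cv2.imwrite('pics/w5.png',cv2.resize(manip.camera('wrist')[150:384,100:420],None,fx=2.4,fy=2.4))
cv2.imwrite('pics/s5.png',cv2.resize(manip.camera('scene')[130:190,300:370],None,fx=9,fy=9))"
```

```text
clock: 5.5
position: [0.4262, -0.1171, 0.0053]
ee_rot: [0.679, 0.734, -0.0, -0.0]
ft_force: [-0.1, -0.6, 0.3]
grip_width: 0.722
clk 5.5 pos [ 0.4262 -0.1171  0.0053] yaw 94.5 F [-0.1 -0.6  0.3] w 0.722
 total shift [0.001 0.003 0.066] az -0.0 tiltfix [-0. -0.  0.]
```

View pics/w5.png

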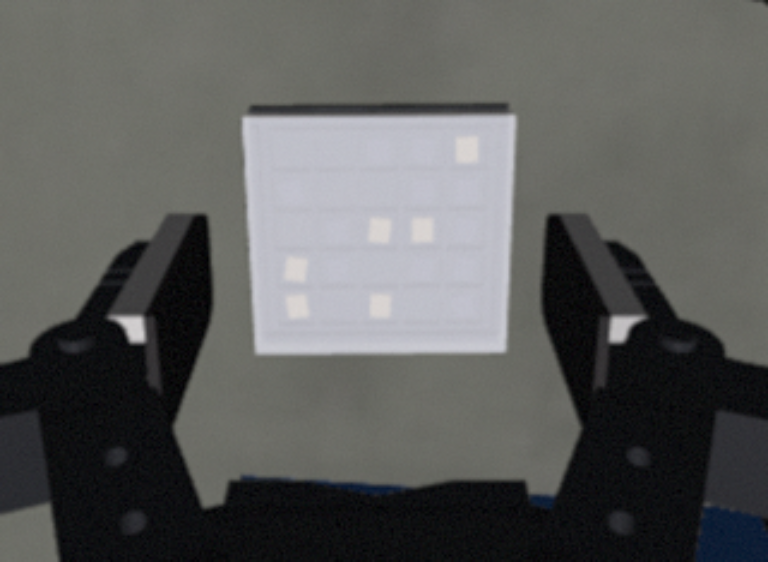

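View pics/s5.png

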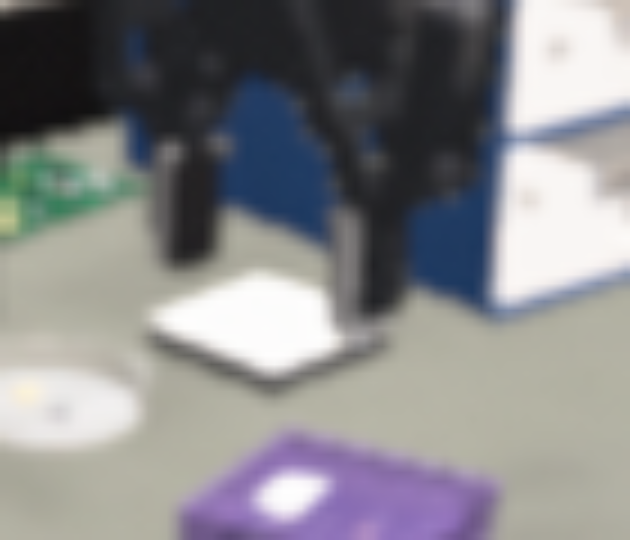

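```bash
python3 -m crank '[[0.45,[0,0,0.03],[0,0,0]],[0.45,[0,0,0.03],[0,0,0]],[0.45,[0,0,0.02],[0,0,0]],[0.45,[0,0,0],[0,0,0]],[0.45,[0,0,0],[0,0,0]]]' 30
python3 -c "
from h import *
go([.4264,-.117,.0],94.5)
cv2.imwrite('pics/w6.png',cv2.resize(manip.camera('wrist')[150:384,100:420],None,fx=2.4,fy=2.4))
cv2.imwrite('pics/s6.png',cv2.resize(manip.camera('scene')[130:190,300:370],None,fx=9,fy=9))"
```

```text
clock: 6.1
position: [0.4262, -0.1171, -0.001]
ee_rot: [0.679, 0.734, 0.0, 0.0]
ft_force: [0.1, -0.2, 0.8]
grip_width: 0.726
clk 6.1 pos [ 0.4262 -0.1171 -0.001 ] yaw 94.5 F [ 0.1 -0.2  0.8] w 0.726
 total shift [ 0.001  0.002 -0.013] az -0.0 tiltfix [ 0.  0. -0.]
```

View pics/w6.png

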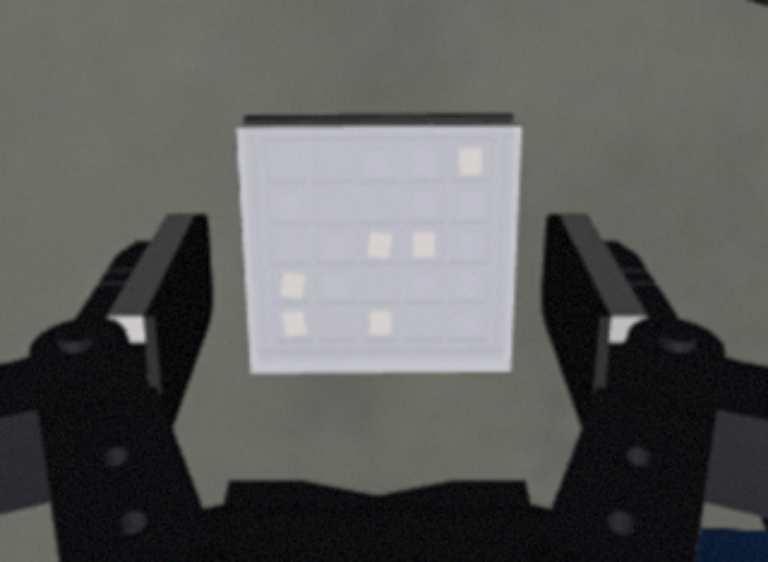

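View pics/s6.png

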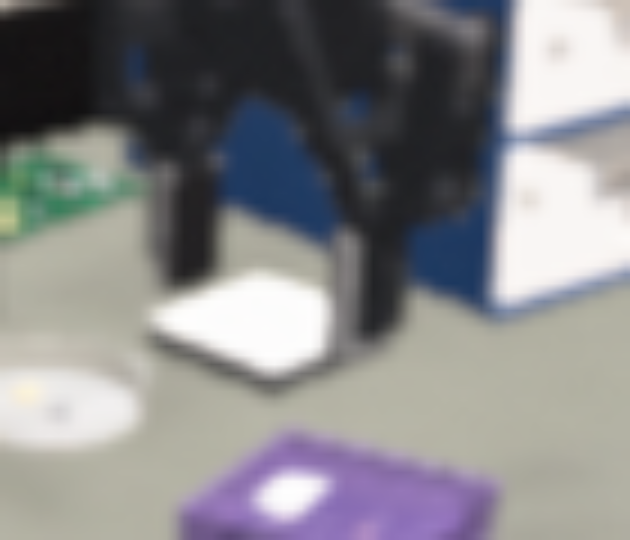

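```bash
python3 -m crank '[[0.45,[0,0,0.03],[0,0,0]],[0.45,[0,0,0.02],[0,0,0]],[0.45,[0,0,0],[0,0,0]],[0.45,[0,0,0],[0,0,0]],[0.45,[0,0,0],[0,0,0]]]' 30
python3 -c "
from h import *
go([.4264,-.117,.0],94.5)
cv2.imwrite('pics/w7.png',cv2.resize(manip.camera('wrist')[150:384,100:420],None,fx=2.4,fy=2.4))"
```

```text
clock: 6.7
position: [0.4263, -0.1171, -0.005]
ee_rot: [0.679, 0.734, 0.0, 0.0]
ft_force: [-0.1, 0.3, -0.4]
grip_width: 0.722
clk 6.7 pos [ 0.4263 -0.1171 -0.005 ] yaw 94.5 F [-0.1  0.3 -0.4] w 0.722
 total shift [ 0.001  0.002 -0.062] az -0.0 tiltfix [ 0.  0. -0.]
```

View pics/w7.png

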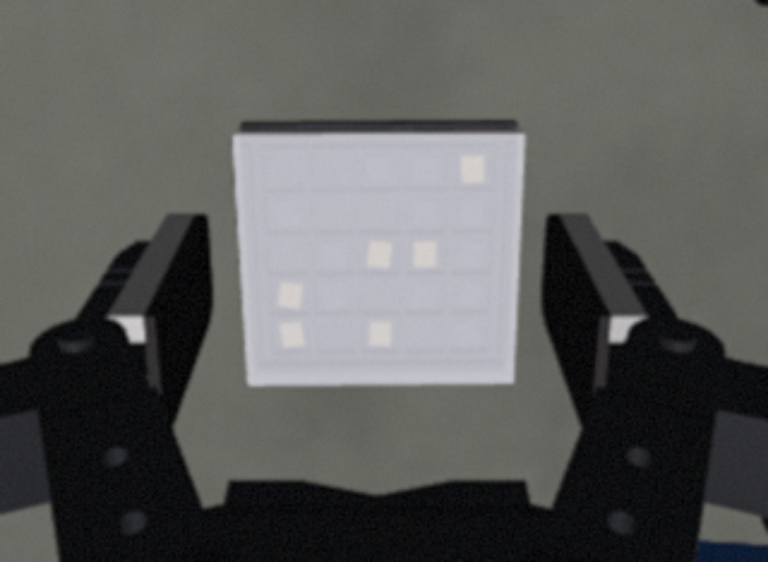

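```bash
python3 -m crank '[[0.2,[0,0,0],[0,0,0]],[0.0,[0,0,0],[0,0,0]],[-0.2,[0,0,0],[0,0,0]],[-0.2,[0,0,0],[0,0,0]],[-0.2,[0,0,0],[0,0,0]]]' 30
python3 -c "
from h import *
go([.4264,-.117,.0],94.5)
cv2.imwrite('pics/w8.png',cv2.resize(manip.camera('wrist')[150:384,100:420],None,fx=2.4,fy=2.4))"
```

```text
clock: 7.25
position: [0.4263, -0.1172, -0.0047]
ee_rot: [0.679, 0.734, -0.0, 0.0]
ft_force: [-1.8, -0.2, 5.1]
grip_width: 0.592
clk 7.25 pos [ 0.4263 -0.1172 -0.0047] yaw 94.5 F [-1.8 -0.2  5.1] w 0.592
 total shift [ 0.002  0.001 -0.058] az -0.0 tiltfix [ 0.  0. -0.]
```

View pics/w8.png

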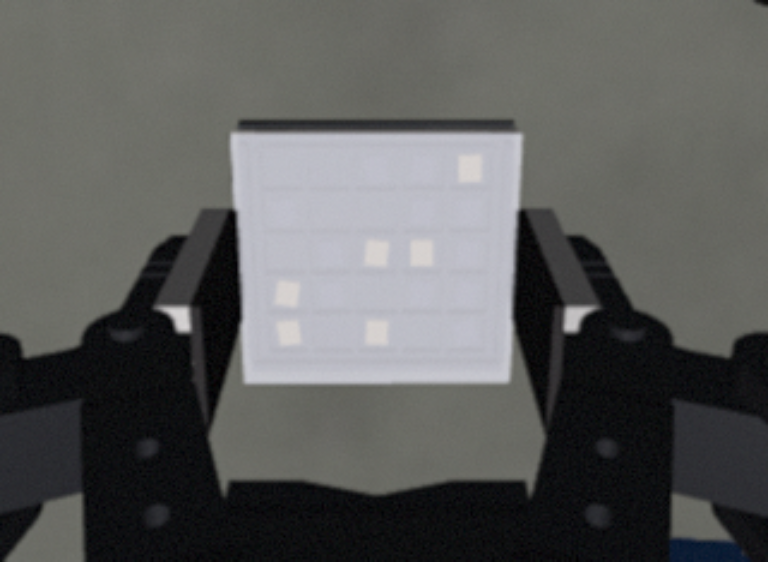

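```bash
python3 -m crank '[[-0.2,[0,0,-0.1],[0,0,0]],[-0.2,[0,0,-0.2],[0,0,0]],[-0.2,[0,0,-0.4],[0,0,0]],[-0.2,[0,0,-0.4],[0,0,0]],[-0.2,[0,0,-0.4],[0,0,0]]]' 40
python3 -c "
from h import *
go([.5499,.1495,.05],78.7)
cv2.imwrite('pics/w9.png',manip.camera('wrist'))"
```

```text
clock: 7.8
position: [0.426, -0.1169, 0.1167]
ee_rot: [0.679, 0.734, 0.0, 0.0]
ft_force: [1.3, -0.2, -0.4]
grip_width: 0.583
clk 7.8 pos [ 0.426  -0.1169  0.1167] yaw 94.5 F [ 1.3 -0.2 -0.4] w 0.583
 total shift [3.198 1.805 0.834] az 0.351 tiltfix [ 0. -0.  0.]
```

View pics/w9.png

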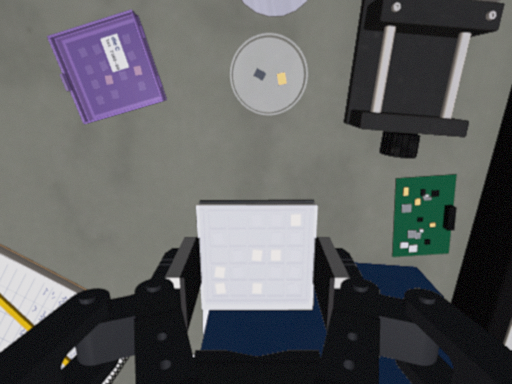

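```bash
python3 -m crank '[[-0.2,[0.4,0.226,0],[0,0,0]],[-0.2,[0.4,0.226,0],[0,0,0]],[-0.2,[0.4,0.226,0],[0,0,0]],[-0.2,[0.4,0.226,0],[0,0,0]],[-0.2,[0.4,0.226,0],[0,0,0]]]'
python3 -m crank '[[-0.2,[0.4,0.226,0],[0,0,0]],[-0.2,[0.4,0.226,0],[0,0,0]],[-0.2,[0.4,0.226,0],[0,0,0]],[-0.2,[0,0,0],[0,0,0.175]],[-0.2,[0,0,0],[0,0,0.175]]]'
python3 -c "
from h import *
go([.5499,.1495,.05],78.7)
cv2.imwrite('pics/t9.png',cv2.resize(manip.camera('top')[70:220,140:340],None,fx=4,fy=4))
cv2.imwrite('pics/w10.png',manip.camera('wrist'))"
```

```text
clock: 8.35
position: [0.5043, 0.0507, 0.1154]
ee_rot: [0.679, 0.734, 0.0, 0.0]
ft_force: [0.8, -0.5, 0.2]
grip_width: 0.583
clock: 8.85
position: [0.5502, 0.151, 0.1149]
ee_rot: [0.774, 0.633, 0.0, -0.001]
ft_force: [-1.0, -1.3, -0.7]
grip_width: 0.585
clk 8.85 pos [0.5502 0.151  0.1149] yaw 78.6 F [-1.  -1.3 -0.7] w 0.585
 total shift [-0.019  0.001  0.811] az -0.003 tiltfix [-0.001 -0.001  0.   ]
```

View pics/w10.png

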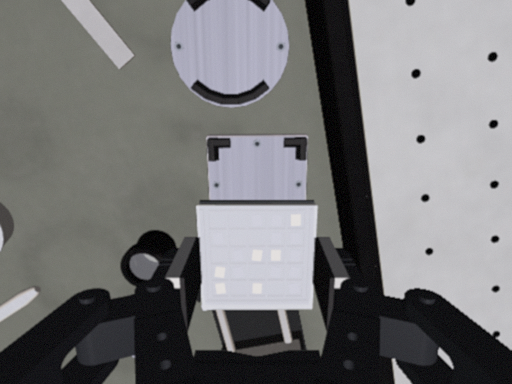

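View pics/t9.png

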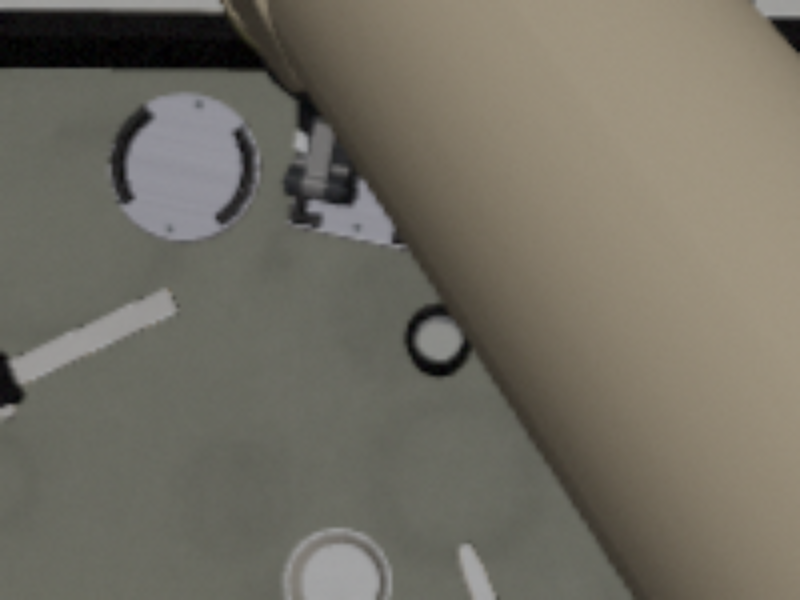

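```bash
python3 -c "
from h import *
a=ray('wrist',216,184,.008);b=ray('wrist',299,184,.008);print(a,b,(a+b)/2,np.degrees(np.arctan2(*(b-a)[1::-1])))
a=ray('wrist',207,138,.014);b=ray('wrist',308,136.5,.014);print(a,b,(a+b)/2,np.degrees(np.arctan2(*(b-a)[1::-1])))
a=ray('wrist',179,46,.008);b=ray('wrist',281,46,.008);print(a,b,(a+b)/2,np.degrees(np.arctan2(*(b-a)[1::-1])))
def T(U,V,z): return ray('top',(U+.5)/3.6-.5+160,(V+.5)/3.6-.5+85,z)
# top holes of pnest: (271,49) (250,151) (209,90) (312,111)
print([T(*q,.008).round(4) for q in [(271,49),(250,151),(209,90),(312,111)]])
"
```

```text
[0.51895044 0.15766886 0.008     ] [0.58219341 0.1450177  0.008     ] [0.55057193 0.15134328 0.008     ] -11.312168550439628
[0.52159883 0.19440738 0.014     ] [0.59399511 0.18102974 0.014     ] [0.55779697 0.18771856 0.014     ] -10.469220631527493
[0.51665343 0.25949961 0.008     ] [0.58599883 0.24560639 0.008     ] [0.55132613 0.252553   0.008     ] -11.329108212684787
[array([0.5828, 0.1441, 0.008 ]), array([0.5193, 0.1564, 0.008 ]), array([0.557 , 0.1819, 0.008 ]), array([0.5444, 0.1187, 0.008 ])]
```

```bash
python3 -c "
from h import *
print(ray('wrist',257,257,.1149+.0137), [ray('wrist',u,v,.1286).round(4) for u,v in [(197,206),(317,206),(313,308),(202,310)]])
go([.5507,.1508,.035],78.7)
"
```

```text
[0.55036571 0.15233754 0.1286    ] [array([0.5305, 0.1803, 0.1286]), array([0.5794, 0.1705, 0.1286]), array([0.5704, 0.1219, 0.1286]), array([0.5204, 0.1308, 0.1286])]
clk 8.95 pos [0.5503 0.1497 0.1151] yaw 78.6 F [-0.1 -0.1  0.1] w 0.581
 total shift [0.015 0.003 1.001] az -0.001 tiltfix [-0.  0.  0.]
```

```bash
python3 -m crank '[[-0.2,[0.0,0.005,0.3],[0,0,0]],[-0.2,[0,0,0.3],[0,0,0]],[-0.2,[0,0,0.3],[0,0,0]],[-0.2,[0,0,0.15],[0,0,0]],[-0.2,[0,0,0.1],[0,0,0]]]'
python3 -m crank '[[-0.2,[0,0,0.07],[0,0,0]],[-0.2,[0,0,0.06],[0,0,0]],[-0.2,[0,0,0.04],[0,0,0]],[-0.2,[0,0,0.02],[0,0,0]],[-0.2,[0,0,0],[0,0,0]]]'
python3 -c "
from h import *
go([.5507,.1508,.0035],78.7)
cv2.imwrite('pics/w11.png',manip.camera('wrist'))"
```

```text
clock: 9.45
position: [0.5505, 0.149, 0.0223]
ee_rot: [0.772, 0.635, -0.0, -0.0]
ft_force: [-0.3, 0.4, -0.0]
grip_width: 0.583
clock: 9.95
position: [0.5509, 0.1493, 0.0079]
ee_rot: [0.773, 0.634, 0.0, 0.0]
ft_force: [0.2, 0.2, -0.5]
grip_width: 0.582
clk 9.95 pos [0.5509 0.1493 0.0079] yaw 78.7 F [ 0.2  0.2 -0.5] w 0.582
 total shift [ 0.018 -0.006  0.055] az 0.001 tiltfix [ 0.  0. -0.]
```

View pics/w11.png

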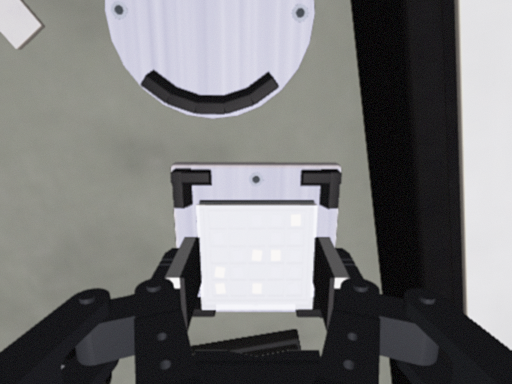

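```bash
python3 -m crank '[[-0.2,[0.01,0,0.03],[0,0,0]],[-0.2,[0,0,0.02],[0,0,0]],[-0.2,[0,0,0.01],[0,0,0]],[-0.2,[0,0,0],[0,0,0]],[-0.2,[0,0,0],[0,0,0]]]'
python3 -c "
from h import *
go([.5507,.1508,.0035],78.7)"
```

```text
clock: 10.5
position: [0.551, 0.1502, 0.0035]
ee_rot: [0.773, 0.634, 0.0, 0.0]
ft_force: [-2.2, -0.1, 6.9]
grip_width: 0.584
clk 10.5 pos [0.551  0.1502 0.0035] yaw 78.7 F [-2.2 -0.1  6.9] w 0.584
 total shift [ 0.007 -0.005  0.   ] az 0.001 tiltfix [ 0.  0. -0.]
```

```bash
python3 -m crank '[[0.25,[0,0,0],[0,0,0]],[0.35,[0,0,0],[0,0,0]],[0.45,[0,0,-0.1],[0,0,0]],[0.45,[0,0,-0.3],[0,0,0]],[0.45,[0,0,-0.5],[0,0,0]]]'
python3 -m crank '[[0.45,[0,0,-0.5],[0,0,0]],[0.45,[0,0,-0.3],[0,0,0]],[0.45,[0,0,0],[0,0,0]],[0.45,[0,0,0],[0,0,0]],[0.45,[0,0,0],[0,0,0]]]'
python3 -c "
from h import *
go([.428,-.035,.14],90)
cv2.imwrite('pics/w12.png',manip.camera('wrist'))"
```

```text
clock: 11.0
position: [0.5493, 0.1496, 0.0742]
ee_rot: [0.773, 0.634, -0.002, -0.001]
ft_force: [1.4, 1.1, 1.4]
grip_width: 0.726
clock: 11.5
position: [0.5504, 0.1498, 0.1381]
ee_rot: [0.773, 0.634, -0.001, -0.0]
ft_force: [0.5, 0.4, -0.1]
grip_width: 0.726
clk 11.5 pos [0.5504 0.1498 0.1381] yaw 78.7 F [ 0.5  0.4 -0.1] w 0.726
 total shift [-2.564 -1.049 -0.021] az -0.25 tiltfix [-0.002  0.001  0.   ]
```

View pics/w12.png

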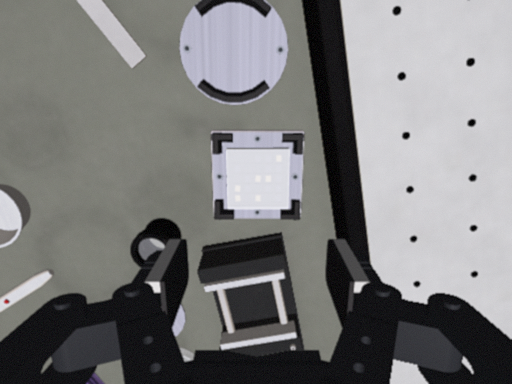

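```bash
python3 -m crank '[[0.6,[-0.42,-0.175,0],[0,0,0]],[0.6,[-0.43,-0.175,0],[0,0,0]],[0.6,[-0.43,-0.175,0],[0,0,0]],[0.6,[-0.43,-0.175,0],[0,0,0]],[0.6,[-0.43,-0.175,0],[0,0,0]]]'
python3 -m crank '[[0.6,[-0.42,-0.175,0],[0,0,0]],[0.6,[0,0,0],[0,0,-0.125]],[0.6,[0,0,0],[0,0,-0.125]],[0.6,[0,0,0],[0,0,0]],[0.6,[0,0,0],[0,0,0]]]' 30
python3 -c "
from h import *
go([.428,-.035,.03],90)
cv2.imwrite('pics/w13.png',manip.camera('wrist'))"
```

```text
clock: 12.05
position: [0.4473, -0.0053, 0.1381]
ee_rot: [0.773, 0.634, -0.0, -0.001]
ft_force: [0.8, -0.7, 0.1]
grip_width: 0.803
clock: 12.55
position: [0.4283, -0.0342, 0.1385]
ee_rot: [0.708, 0.706, -0.0, -0.0]
ft_force: [-0.0, -0.2, 0.6]
grip_width: 0.799
clk 12.55 pos [ 0.4283 -0.0342  0.1385] yaw 89.8 F [-0.  -0.2  0.6] w 0.799
 total shift [-0.011 -0.002  1.357] az -0.003 tiltfix [-0.001 -0.     0.   ]
```

View pics/w13.png

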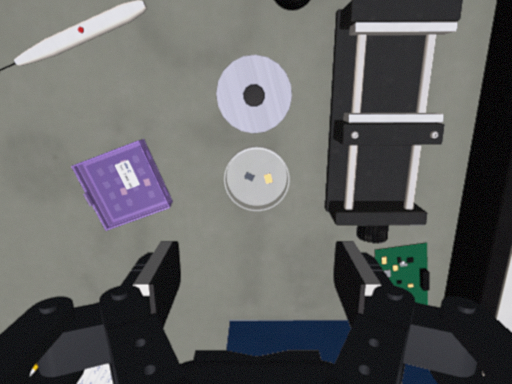

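```bash
python3 -c "
from h import *
print(ray('wrist',257,178.5,.008),ray('wrist',254,94,.008))
go([.4282,-.0355,.03],90)
"
```

```text
[ 0.42794243 -0.03405158  0.008     ] [0.42569237 0.03470381 0.008     ]
clk 12.6 pos [ 0.4284 -0.0341  0.1386] yaw 89.9 F [-0.4  0.1  0.2] w 0.799
 total shift [-1.800e-02 -1.000e-03  1.357e+00] az -0.003 tiltfix [-0.001 -0.     0.   ]
```

```bash
python3 -m crank '[[0.6,[-0.008,0,0.4],[0,0,0]],[0.6,[0,0,0.4],[0,0,0]],[0.6,[0,0,0.35],[0,0,0]],[0.6,[0,0,0.2],[0,0,0]],[0.6,[0,0,0.1],[0,0,0]]]' 30
python3 -m crank '[[0.6,[0,0,0.1],[0,0,0]],[0.6,[0,0,0.1],[0,0,0]],[0.6,[0,0,0.07],[0,0,0]],[0.6,[0,0,0.04],[0,0,0]],[0.6,[0,0,0],[0,0,0]]]' 
python3 -c "
from h import *
go([.4282,-.0347,-.003],90)
cv2.imwrite('pics/w14.png',cv2.resize(manip.camera('wrist')[150:384,100:420],None,fx=2.4,fy=2.4))"
```

```text
clock: 13.1
position: [0.4275, -0.0346, 0.0214]
ee_rot: [0.708, 0.707, -0.001, -0.001]
ft_force: [-0.1, 0.4, -0.3]
grip_width: 0.799
clock: 13.6
position: [0.4285, -0.035, -0.0019]
ee_rot: [0.707, 0.707, -0.0, -0.0]
ft_force: [-0.5, 0.0, -0.3]
grip_width: 0.802
clk 13.6 pos [ 0.4285 -0.035  -0.0019] yaw 90.0 F [-0.5  0.  -0.3] w 0.802
 total shift [ 0.004 -0.004  0.013] az -0.0 tiltfix [-0.  0.  0.]
```

View pics/w14.png

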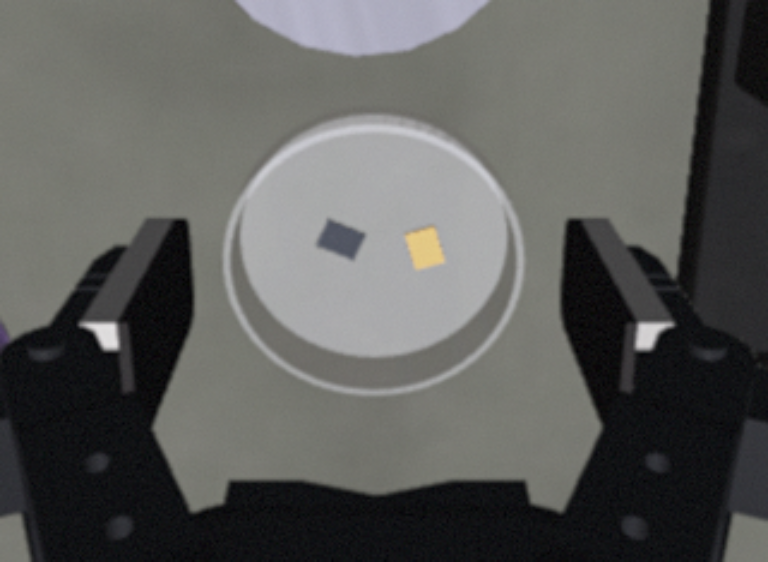

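Centred. Close gently; a slim 2 mm of downward room remains.

```bash
python3 -m crank '[[0.45,[0,0,0.01],[0,0,0]],[0.35,[0,0,0],[0,0,0]],[0.25,[0,0,0],[0,0,0]],[0.0,[0,0,0],[0,0,0]],[0.0,[0,0,0],[0,0,0]]]' 25
python3 -c "
from h import *
go([.4282,-.0347,-.003],90)
cv2.imwrite('pics/w15.png',cv2.resize(manip.camera('wrist')[150:384,100:420],None,fx=2.4,fy=2.4))"
```

```text
clock: 14.15
position: [0.4288, -0.035, -0.0021]
ee_rot: [0.707, 0.707, -0.0, 0.0]
ft_force: [-3.1, 0.1, 7.0]
grip_width: 0.624
clk 14.15 pos [ 0.4288 -0.035  -0.0021] yaw 90.0 F [-3.1  0.1  7. ] w 0.624
 total shift [ 0.004 -0.007  0.012] az -0.0 tiltfix [ 0.001  0.001 -0.   ]
```

View pics/w15.png

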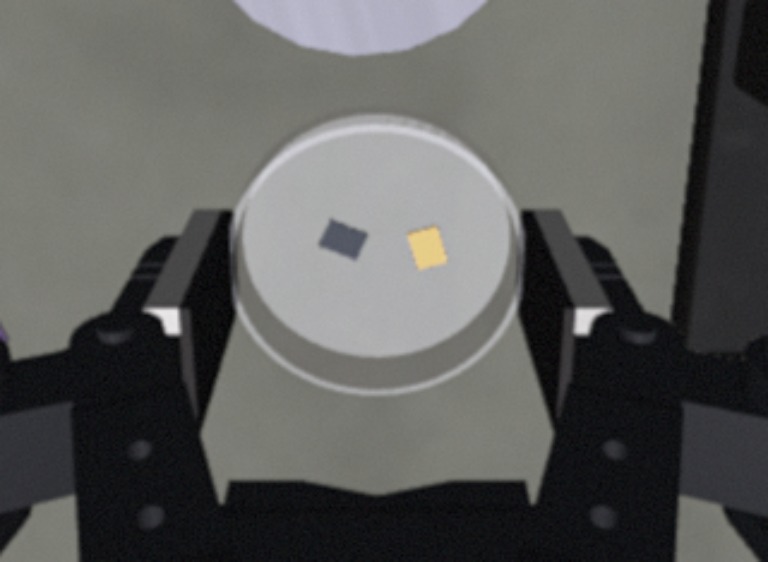

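```bash
python3 -m crank '[[0.0,[0,0,-0.05],[0,0,0]],[0.0,[0,0,-0.1],[0,0,0]],[0.0,[0,0,-0.15],[0,0,0]],[0.0,[0,0,-0.25],[0,0,0]],[0.0,[0,0,-0.3],[0,0,0]]]' 30
python3 -m crank '[[0.0,[0,0,-0.3],[0,0,0]],[0.0,[0,0,-0.2],[0,0,0]],[0.0,[0,0,-0.1],[0,0,0]],[0.0,[0,0,0],[0,0,0]],[0.0,[0,0,0],[0,0,0]]]'
python3 -c "
from h import *
go([.552,.2525,.11],78.7)
cv2.imwrite('pics/w16.png',manip.camera('wrist'))
cv2.imwrite('pics/s16.png',manip.camera('scene'))"
```

```text
clock: 14.7
position: [0.4282, -0.0348, 0.0666]
ee_rot: [0.707, 0.707, -0.0, -0.0]
ft_force: [0.3, -0.5, 0.1]
grip_width: 0.612
clock: 15.2
position: [0.4282, -0.0351, 0.113]
ee_rot: [0.707, 0.707, -0.0, -0.0]
ft_force: [0.6, 0.6, -0.4]
grip_width: 0.617
clk 15.2 pos [ 0.4282 -0.0351  0.113 ] yaw 90.0 F [ 0.6  0.6 -0.4] w 0.617
 total shift [3.595 1.546 0.037] az 0.251 tiltfix [-0.  0.  0.]
```

View pics/w16.png

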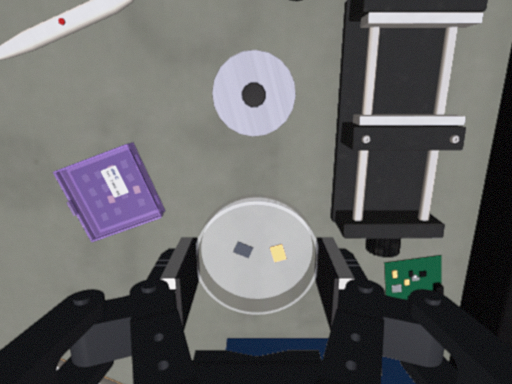

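View pics/s16.png

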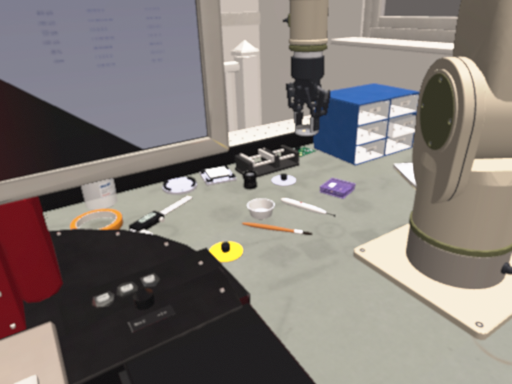

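```bash
python3 -m crank '[[0.0,[0.1,0.043,0],[0,0,0]],[0.0,[0.2,0.086,0],[0,0,0]],[0.0,[0.3,0.129,0],[0,0,0]],[0.0,[0.35,0.15,0],[0,0,0]],[0.0,[0.35,0.15,0],[0,0,0]]]'
python3 -m crank '[[0.0,[0.35,0.15,0],[0,0,0]],[0.0,[0.35,0.15,0],[0,0,0]],[0.0,[0.35,0.15,0],[0,0,0]],[0.0,[0.35,0.15,0],[0,0,0]],[0.0,[0.35,0.15,0],[0,0,0]]]'
python3 -m crank '[[0.0,[0.3,0.13,0],[0,0,0]],[0.0,[0.15,0.07,0],[0,0,0]],[0.0,[0.07,0.03,0],[0,0,0.08]],[0.0,[0,0,0],[0,0,0.12]],[0.0,[0,0,0],[0,0,0.05]]]'
python3 -m crank '[[0.0,[0,0,0],[0,0,0]],[0.0,[0,0,0],[0,0,0]],[0.0,[0,0,0],[0,0,0]],[0.0,[0,0,0],[0,0,0]],[0.0,[0,0,0],[0,0,0]]]'
python3 -c "
from h import *
go([.552,.2525,.04],78.7)
cv2.imwrite('pics/w17.png',manip.camera('wrist'))
cv2.imwrite('pics/t17.png',cv2.resize(manip.camera('top')[70:220,100:300],None,fx=4,fy=4))"
```

```text
clock: 15.8
position: [0.4735, 0.0706, 0.113]
ee_rot: [0.707, 0.707, -0.0, -0.0]
ft_force: [-0.2, -1.0, -1.3]
grip_width: 0.616
clock: 16.3
position: [0.5333, 0.2109, 0.1127]
ee_rot: [0.707, 0.707, -0.0, -0.0]
ft_force: [0.6, -0.4, -0.1]
grip_width: 0.613
clock: 16.8
position: [0.5513, 0.2506, 0.1128]
ee_rot: [0.774, 0.633, -0.0, -0.0]
ft_force: [-0.2, -0.6, 0.4]
grip_width: 0.617
clock: 17.3
position: [0.5517, 0.2505, 0.1134]
ee_rot: [0.773, 0.634, -0.0, 0.0]
ft_force: [0.6, -0.4, -1.0]
grip_width: 0.612
clk 17.3 pos [0.5517 0.2505 0.1134] yaw 78.7 F [ 0.6 -0.4 -1. ] w 0.612
 total shift [ 0.026 -0.001  0.917] az 0.001 tiltfix [ 0.  0. -0.]
```

View pics/w17.png

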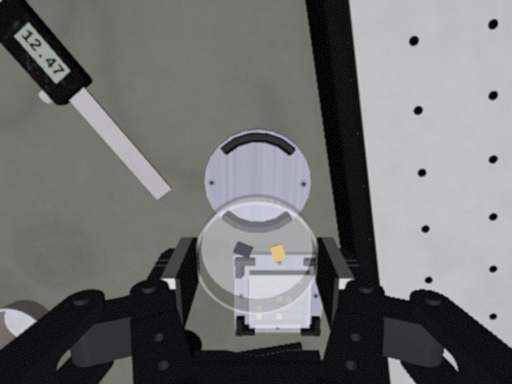

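View pics/t17.png

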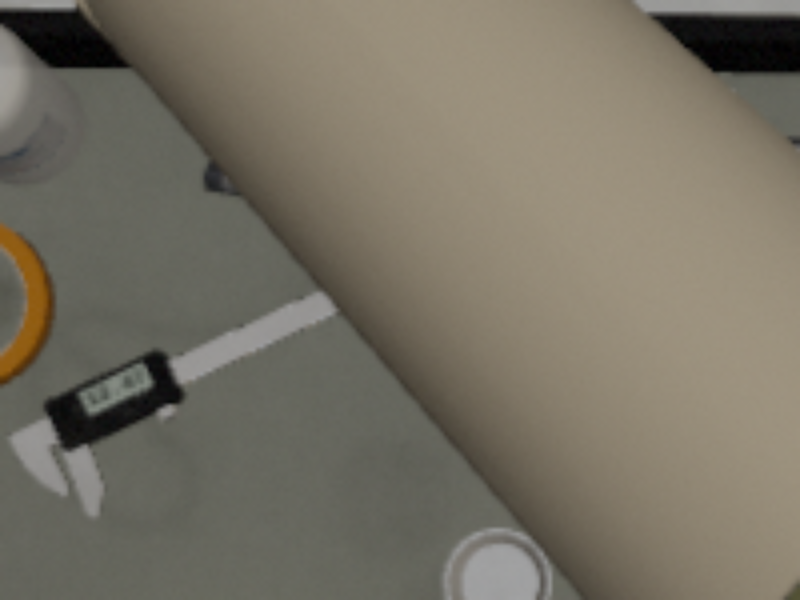

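```bash
python3 -c "
from h import *
a=ray('wrist',212,183,.008);b=ray('wrist',304,183,.008);print(a,b,(a+b)/2,np.degrees(np.arctan2(*(b-a)[1::-1])))
print(ray('wrist',257,257,.1275),ray('wrist',257,250,.1155))
"
```

```text
[0.51781087 0.2602869  0.008     ] [0.58740866 0.24648511 0.008     ] [0.55260977 0.25338601 0.008     ] -11.216686330314916
[0.55181852 0.25349906 0.1275    ] [0.55129555 0.2508453  0.1155    ]
```

```bash
python3 -m crank '[[0.0,[0.013,0.005,0.15],[0,0,0]],[0.0,[0,0,0.25],[0,0,0]],[0.0,[0,0,0.25],[0,0,0]],[0.0,[0,0,0.2],[0,0,0]],[0.0,[0,0,0.15],[0,0,0]]]'
python3 -m crank '[[0.0,[0,0,0.1],[0,0,0]],[0.0,[0,0,0.06],[0,0,0]],[0.0,[0,0,0.04],[0,0,0]],[0.0,[0,0,0.04],[0,0,0]],[0.0,[0,0,0],[0,0,0]]]'
python3 -c "
from h import *
go([.5523,.2515,.006],78.7)
cv2.imwrite('pics/w18.png',manip.camera('wrist'))"
```

```text
clock: 17.9
position: [0.5517, 0.2513, 0.0316]
ee_rot: [0.773, 0.634, -0.001, -0.0]
ft_force: [-0.9, -0.5, -1.1]
grip_width: 0.622
clock: 18.4
position: [0.5523, 0.2515, 0.0142]
ee_rot: [0.773, 0.634, 0.0, 0.0]
ft_force: [0.3, -0.7, 0.4]
grip_width: 0.614
clk 18.4 pos [0.5523 0.2515 0.0142] yaw 78.7 F [ 0.3 -0.7  0.4] w 0.614
 total shift [-0.    -0.     0.102] az 0.001 tiltfix [ 0.  0. -0.]
```

View pics/w18.png

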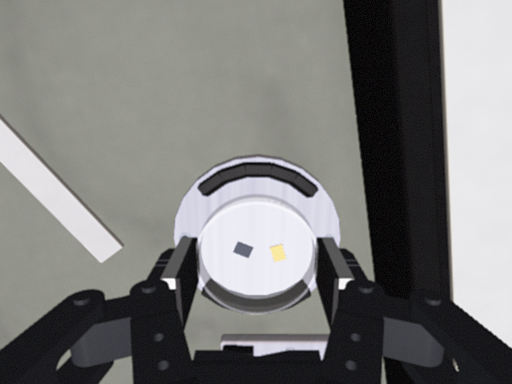

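```bash
python3 -m crank '[[0.0,[0,0,0.03],[0,0,0]],[0.0,[0,0,0.03],[0,0,0]],[0.0,[0,0,0.02],[0,0,0]],[0.0,[0,0,0.01],[0,0,0]],[0.0,[0,0,0],[0,0,0]]]'
python3 -c "
from h import *
go([.5523,.2515,.006],78.7)"
```

```text
clock: 18.95
position: [0.5522, 0.2515, 0.0069]
ee_rot: [0.773, 0.634, -0.0, 0.0]
ft_force: [-0.4, -0.6, -0.2]
grip_width: 0.615
clk 18.95 pos [0.5522 0.2515 0.0069] yaw 78.7 F [-0.4 -0.6 -0.2] w 0.615
 total shift [0.001 0.002 0.011] az 0.001 tiltfix [-0.  0.  0.]
```

```bash
python3 -m crank '[[0.0,[0,0,0.01],[0,0,0]],[0.0,[0,0,0.01],[0,0,0]],[0.0,[0,0,0.0],[0,0,0]],[0.0,[0,0,0],[0,0,0]],[0.0,[0,0,0],[0,0,0]]]'
python3 -c "
from h import *
go([.5523,.2515,.006],78.7)"
```

```text
clock: 19.45
position: [0.5524, 0.2516, 0.0062]
ee_rot: [0.773, 0.634, 0.0, 0.0]
ft_force: [-2.6, -1.7, 7.3]
grip_width: 0.617
clk 19.45 pos [0.5524 0.2516 0.0062] yaw 78.7 F [-2.6 -1.7  7.3] w 0.617
 total shift [-0.001 -0.001  0.002] az 0.001 tiltfix [ 0.001  0.    -0.   ]
```

```bash
python3 -m crank '[[0.3,[0,0,0],[0,0,0]],[0.45,[0,0,0],[0,0,0]],[0.6,[0,0,-0.05],[0,0,0]],[0.6,[0,0,-0.2],[0,0,0]],[0.6,[0,0,-0.5],[0,0,0]]]'
python3 -m crank '[[0.6,[0,0,-0.5],[0,0,0]],[0.3,[0,0,-0.3],[0,0,0]],[0.0,[0,0,0],[0,0,0]],[-0.1,[0,0,0],[0,0,0]],[-0.1,[0,0,0],[0,0,0]]]'
python3 -c "
from h import *
go([.426,.034,.12],78.7)
cv2.imwrite('pics/w19.png',manip.camera('wrist'))"
```

```text
clock: 19.95
position: [0.5505, 0.2505, 0.0641]
ee_rot: [0.773, 0.634, -0.002, -0.001]
ft_force: [1.1, 0.4, 0.6]
grip_width: 0.798
clock: 20.45
position: [0.5518, 0.2512, 0.1288]
ee_rot: [0.773, 0.634, -0.001, -0.0]
ft_force: [-0.2, 0.3, -0.8]
grip_width: 0.45
clk 20.45 pos [0.5518 0.2512 0.1288] yaw 78.7 F [-0.2  0.3 -0.8] w 0.45
 total shift [-2.969 -1.012  0.113] az 0.001 tiltfix [-0.001  0.001  0.   ]
```

View pics/w19.png

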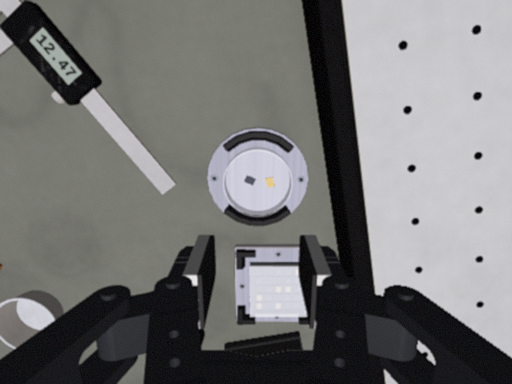

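```bash
python3 -m crank '[[-0.1,[-0.42,-0.144,0],[0,0,0]],[-0.1,[-0.425,-0.145,0],[0,0,0]],[-0.1,[-0.425,-0.145,0],[0,0,0]],[-0.1,[-0.425,-0.145,0],[0,0,0]],[-0.1,[-0.425,-0.145,0],[0,0,0]]]'
python3 -m crank '[[-0.1,[-0.425,-0.145,0],[0,0,0]],[-0.1,[-0.425,-0.145,0],[0,0,0]],[-0.1,[0,0,0],[0,0,0]],[-0.1,[0,0,0],[0,0,0]],[-0.1,[0,0,0],[0,0,0]]]'
python3 -c "
from h import *
go([.426,.034,.04],78.7)
cv2.imwrite('pics/w20.png',manip.camera('wrist'))"
```

```text
clock: 21.0
position: [0.4609, 0.0952, 0.1285]
ee_rot: [0.773, 0.634, -0.001, -0.001]
ft_force: [0.5, -0.8, 0.4]
grip_width: 0.453
clock: 21.5
position: [0.4265, 0.0352, 0.1292]
ee_rot: [0.773, 0.635, 0.0, -0.0]
ft_force: [0.3, 0.5, 0.9]
grip_width: 0.45
clk 21.5 pos [0.4265 0.0352 0.1292] yaw 78.8 F [0.3 0.5 0.9] w 0.45
 total shift [-0.016 -0.003  1.116] az 0.002 tiltfix [-0. -0.  0.]
```

View pics/w20.png

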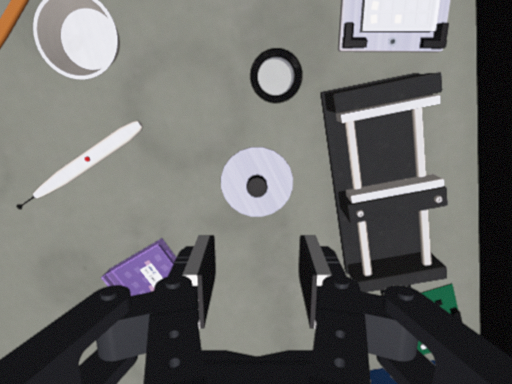

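```bash
python3 -c "
from h import *
print(ray('wrist',257,182,.008),ray('wrist',257,187,.022),ray('wrist',276,75,.036))
"
python3 -m crank '[[-0.1,[-0.016,-0.003,0.3],[0,0,0]],[-0.1,[0,0,0.4],[0,0,0]],[-0.1,[0,0,0.35],[0,0,0]],[-0.1,[0,0,0.2],[0,0,0]],[-0.1,[0,0,0.1],[0,0,0]]]'
python3 -c "
from h import *
go([.426,.034,.02],78.7)
cv2.imwrite('pics/w21.png',cv2.resize(manip.camera('wrist')[150:384,100:420],None,fx=2.4,fy=2.4))
cv2.imwrite('pics/s21.png',cv2.resize(manip.camera('scene')[130:200,240:320],None,fx=8,fy=8))"
```

```text
[0.42602179 0.03499104 0.008     ] [0.42598566 0.03479732 0.022     ] [0.45437361 0.11310019 0.036     ]
clock: 22.05
position: [0.4251, 0.0343, 0.0198]
ee_rot: [0.773, 0.635, -0.001, -0.001]
ft_force: [-0.4, -0.5, -0.4]
grip_width: 0.449
clk 22.05 pos [0.4251 0.0343 0.0198] yaw 78.8 F [-0.4 -0.5 -0.4] w 0.449
 total shift [-0.001  0.012 -0.003] az 0.003 tiltfix [-0.003 -0.001  0.   ]
```

View pics/w21.png

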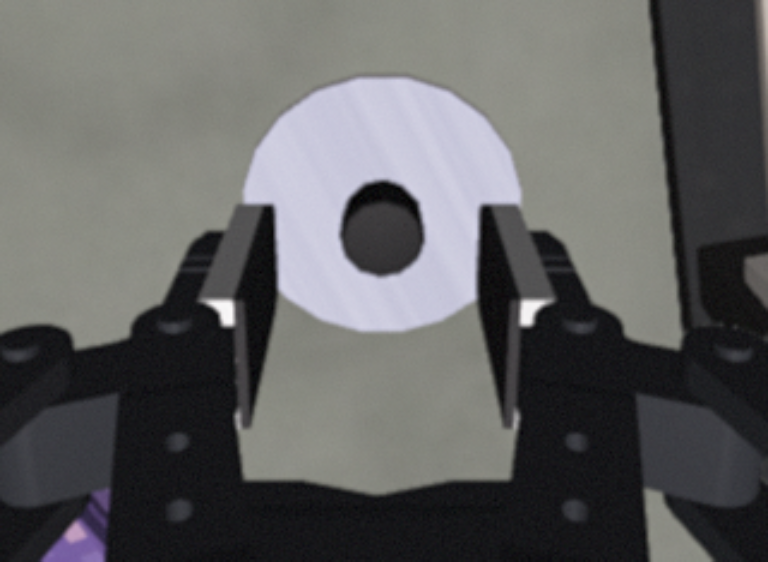

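View pics/s21.png

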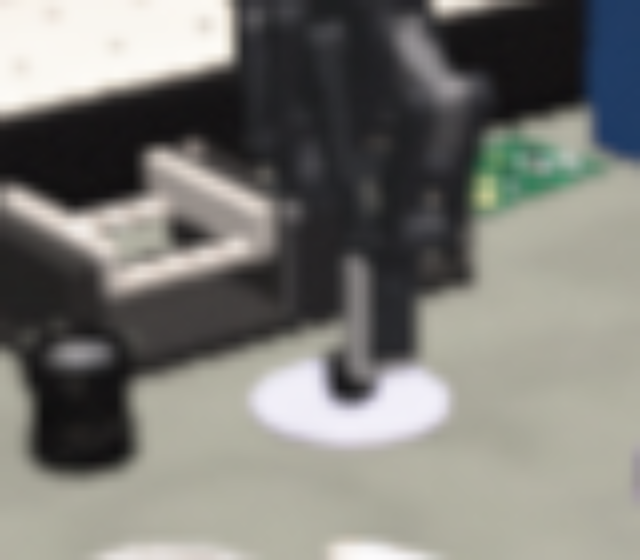

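```bash
python3 -m crank '[[-0.1,[0.005,0.005,0.04],[0,0,0]],[-0.1,[0,0,0.03],[0,0,0]],[-0.3,[0,0,0],[0,0,0]],[-0.5,[0,0,0],[0,0,0]],[-0.5,[0,0,0],[0,0,0]]]' 30
python3 -c "
from h import *
go([.426,.034,.0135],78.7)
cv2.imwrite('pics/w22.png',cv2.resize(manip.camera('wrist')[150:384,100:420],None,fx=2.4,fy=2.4))
cv2.imwrite('pics/s22.png',cv2.resize(manip.camera('scene')[130:200,240:320],None,fx=8,fy=8))"
```

```text
clock: 22.65
position: [0.4265, 0.0334, 0.0161]
ee_rot: [0.773, 0.634, 0.0, 0.0]
ft_force: [0.3, -0.0, 0.1]
grip_width: 0.253
clk 22.65 pos [0.4265 0.0334 0.0161] yaw 78.7 F [ 0.3 -0.   0.1] w 0.253
 total shift [ 0.007 -0.008  0.032] az 0.001 tiltfix [ 0.001  0.    -0.   ]
```

View pics/w22.png

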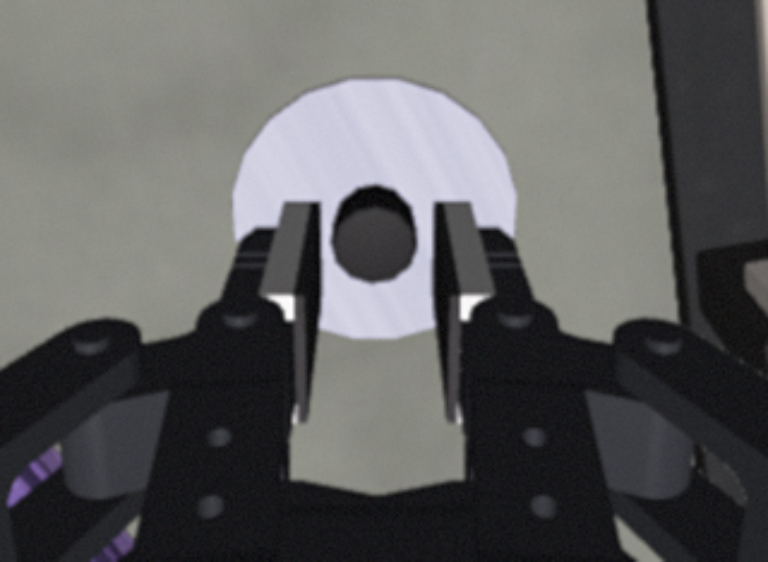

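View pics/s22.png

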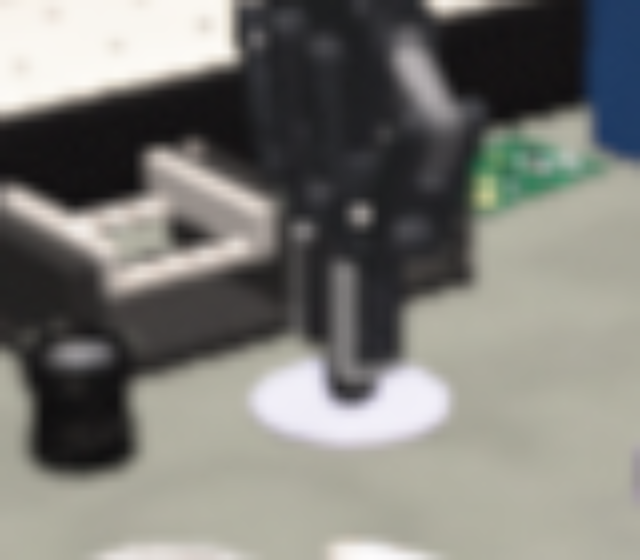

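```bash
python3 -m crank '[[-0.5,[0.02,-0.004,0.03],[0,0,0]],[-0.5,[0,0,0.02],[0,0,0]],[-0.5,[0,0,0],[0,0,0]],[-0.8,[0,0,0],[0,0,0]],[-0.8,[0,0,0],[0,0,0]]]' 30
python3 -c "
from h import *
go([.426,.034,.0135],78.7)
cv2.imwrite('pics/w23.png',cv2.resize(manip.camera('wrist')[150:384,100:420],None,fx=2.4,fy=2.4))
cv2.imwrite('pics/s23.png',cv2.resize(manip.camera('scene')[130:200,240:320],None,fx=8,fy=8))"
```

```text
clock: 23.25
position: [0.4262, 0.0351, 0.0118]
ee_rot: [0.773, 0.634, -0.0, -0.0]
ft_force: [-0.6, -0.1, -1.2]
grip_width: 0.167
clk 23.25 pos [0.4262 0.0351 0.0118] yaw 78.7 F [-0.6 -0.1 -1.2] w 0.167
 total shift [-0.014 -0.    -0.022] az 0.001 tiltfix [-0.  0.  0.]
```

View pics/w23.png

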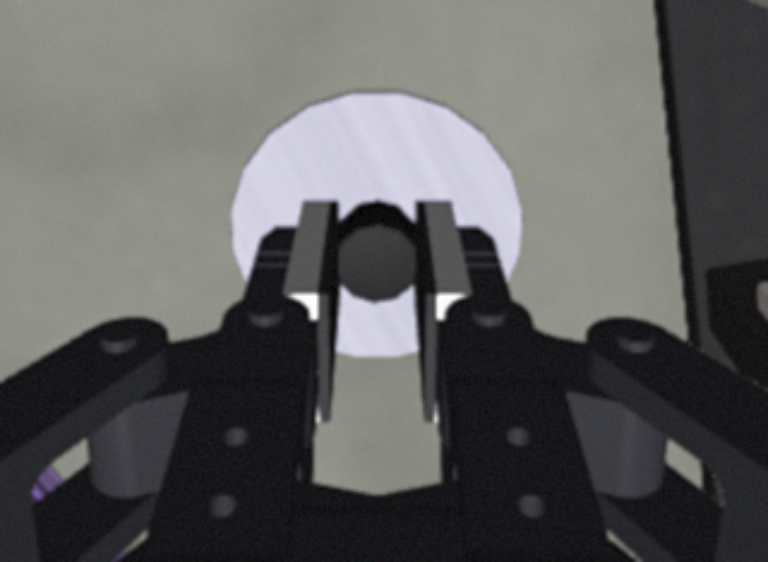

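View pics/s23.png

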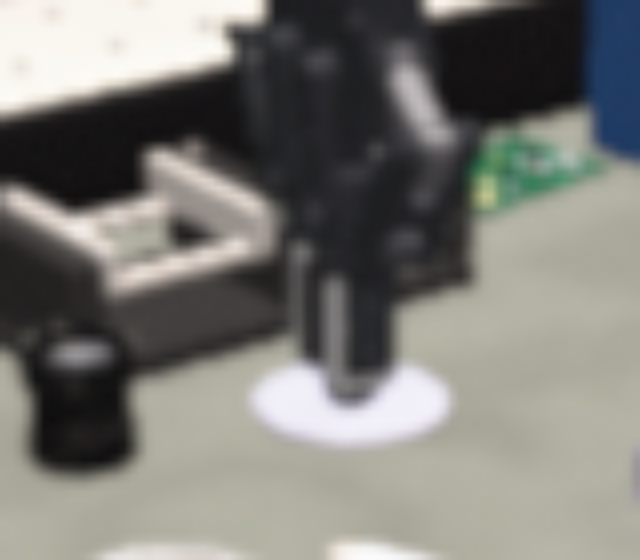

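```bash
python3 -m crank '[[-0.8,[0,0,-0.05],[0,0,0]],[-0.8,[0,0,-0.2],[0,0,0]],[-0.8,[0,0,-0.35],[0,0,0]],[-0.8,[0,0,-0.4],[0,0,0]],[-0.8,[0,0,-0.4],[0,0,0]]]' 50
python3 -c "
from h import *
go([.5525,.2525,.12],78.7)
cv2.imwrite('pics/w24.png',manip.camera('wrist'))"
```

```text
clock: 23.85
position: [0.4259, 0.0352, 0.1252]
ee_rot: [0.773, 0.634, -0.0, -0.0]
ft_force: [0.3, 0.4, -0.3]
grip_width: 0.152
clk 23.85 pos [0.4259 0.0352 0.1252] yaw 78.8 F [ 0.3  0.4 -0.3] w 0.152
 total shift [2.972 1.022 0.065] az 0.001 tiltfix [-0. -0.  0.]
```

View pics/w24.png

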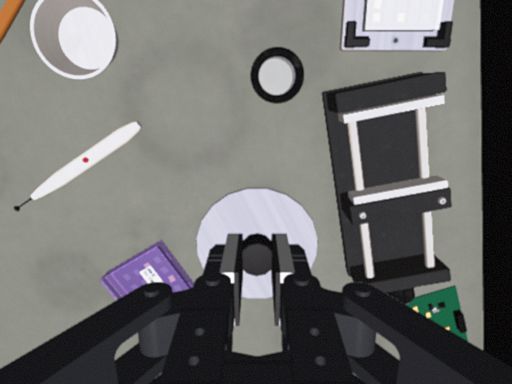

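```bash
python3 -c "
from h import *
print(ray('wrist',257,243,.1214))"
python3 -m crank '[[-0.8,[0.25,0.086,0],[0,0,0]],[-0.8,[0.4,0.138,0],[0,0,0]],[-0.8,[0.4,0.138,0],[0,0,0]],[-0.8,[0.4,0.138,0],[0,0,0]],[-0.8,[0.4,0.138,0],[0,0,0]]]'
python3 -m crank '[[-0.8,[0.4,0.138,0],[0,0,0]],[-0.8,[0.4,0.138,0],[0,0,0]],[-0.8,[0.3,0.1,0],[0,0,0]],[-0.8,[0,0,0],[0,0,0]],[-0.8,[0,0,0],[0,0,0]]]'
python3 -c "
from h import *
go([.5525,.2525,.04],78.7)
cv2.imwrite('pics/w25.png',manip.camera('wrist'))"
```

```text
[0.42802641 0.03450553 0.1214    ]
clock: 24.4
position: [0.5059, 0.1713, 0.1238]
ee_rot: [0.773, 0.634, 0.0, 0.0]
ft_force: [-0.1, 0.4, 0.1]
grip_width: 0.158
clock: 24.9
position: [0.5516, 0.2509, 0.1234]
ee_rot: [0.773, 0.635, -0.0, -0.0]
ft_force: [-0.1, -0.4, -1.2]
grip_width: 0.156
clk 24.9 pos [0.5516 0.2509 0.1234] yaw 78.8 F [-0.1 -0.4 -1.2] w 0.156
 total shift [0.022 0.008 1.042] az 0.002 tiltfix [-0.001  0.     0.   ]
```

View pics/w25.png

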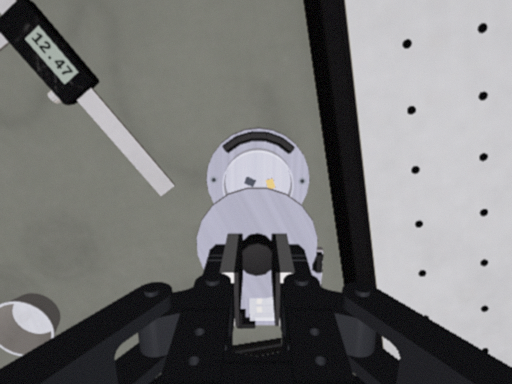

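```bash
python3 -m crank '[[-0.8,[0.02,0.008,0.2],[0,0,0]],[-0.8,[0,0,0.3],[0,0,0]],[-0.8,[0,0,0.3],[0,0,0]],[-0.8,[0,0,0.2],[0,0,0]],[-0.8,[0,0,0.05],[0,0,0]]]'
python3 -m crank '[[-0.8,[0,0,0.05],[0,0,0]],[-0.8,[0,0,0.03],[0,0,0]],[-0.8,[0,0,0],[0,0,0]],[-0.8,[0,0,0],[0,0,0]],[-0.8,[0,0,0],[0,0,0]]]'
python3 -c "
from h import *
go([.5525,.2525,.027],78.7)
cv2.imwrite('pics/w26.png',cv2.resize(manip.camera('wrist')[110:384,100:420],None,fx=2.1,fy=2.1))"
```

```text
clock: 25.45
position: [0.5517, 0.2508, 0.0374]
ee_rot: [0.773, 0.634, -0.002, -0.0]
ft_force: [0.6, 0.7, -0.3]
grip_width: 0.151
clock: 25.95
position: [0.5532, 0.2523, 0.034]
ee_rot: [0.773, 0.634, 0.0, 0.0]
ft_force: [0.1, 0.3, -1.0]
grip_width: 0.153
clk 25.95 pos [0.5532 0.2523 0.034 ] yaw 78.7 F [ 0.1  0.3 -1. ] w 0.153
 total shift [ 0.001 -0.009  0.087] az 0.001 tiltfix [ 0.001 -0.     0.   ]
```

View pics/w26.png

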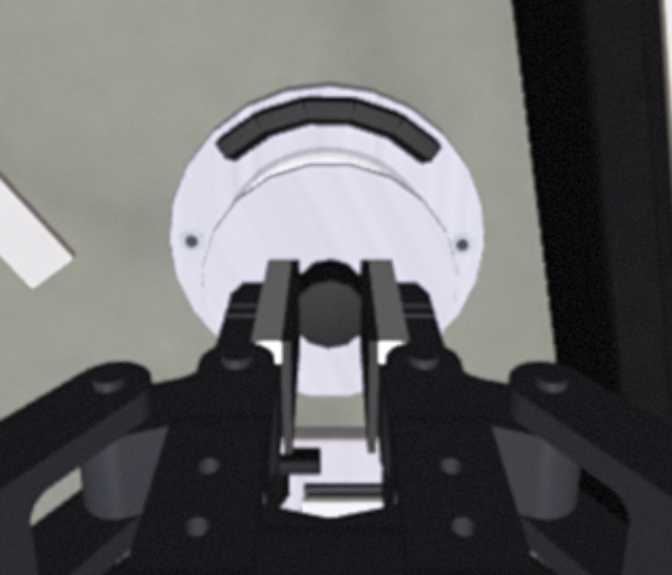

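```bash
python3 -m crank '[[-0.8,[0.01,-0.004,0.03],[0,0,0]],[-0.8,[0,0,0.03],[0,0,0]],[-0.8,[0,0,0.02],[0,0,0]],[-0.8,[0,0,0],[0,0,0]],[-0.8,[0,0,0],[0,0,0]]]'
python3 -c "
from h import *
go([.5525,.2525,.027],78.7)"
```

```text
clock: 26.5
position: [0.5526, 0.253, 0.0271]
ee_rot: [0.773, 0.634, -0.0, 0.0]
ft_force: [-1.1, -0.9, 2.2]
grip_width: 0.155
clk 26.5 pos [0.5526 0.253  0.0271] yaw 78.7 F [-1.1 -0.9  2.2] w 0.155
 total shift [-0.006 -0.     0.001] az 0.001 tiltfix [-0.  0.  0.]
```

Light contact at the expected height. Release and rise, opening for the loupe.

```bash
python3 -m crank '[[-0.6,[0,0,0],[0,0,0]],[-0.3,[0,0,0],[0,0,0]],[-0.1,[0,0,-0.1],[0,0,0]],[0.2,[0,0,-0.4],[0,0,0]],[0.3,[0,0,-0.6],[0,0,0]]]' 30
python3 -m crank '[[0.3,[0,0,-0.4],[0,0,0]],[0.3,[0,0,0],[0,0,0]],[0.3,[0,0,0],[0,0,0]],[0.3,[0,0,0],[0,0,0]],[0.3,[0,0,0],[0,0,0]]]'
python3 -c "
from h import *
go([.454,.1122,.14],78.7)
cv2.imwrite('pics/w27.png',cv2.resize(manip.camera('wrist')[90:300,120:400],None,fx=2.5,fy=2.5))"
```

```text
clock: 27.0
position: [0.5513, 0.2521, 0.1141]
ee_rot: [0.773, 0.634, -0.002, -0.001]
ft_force: [0.9, 0.2, 0.4]
grip_width: 0.648
clock: 27.5
position: [0.5521, 0.2526, 0.1458]
ee_rot: [0.773, 0.634, -0.001, -0.0]
ft_force: [0.5, -0.1, 0.0]
grip_width: 0.649
clk 27.5 pos [0.5521 0.2526 0.1458] yaw 78.7 F [ 0.5 -0.1  0. ] w 0.649
 total shift [-1.961 -0.86   0.076] az 0.001 tiltfix [-0.002  0.001  0.   ]
```

View pics/w27.png

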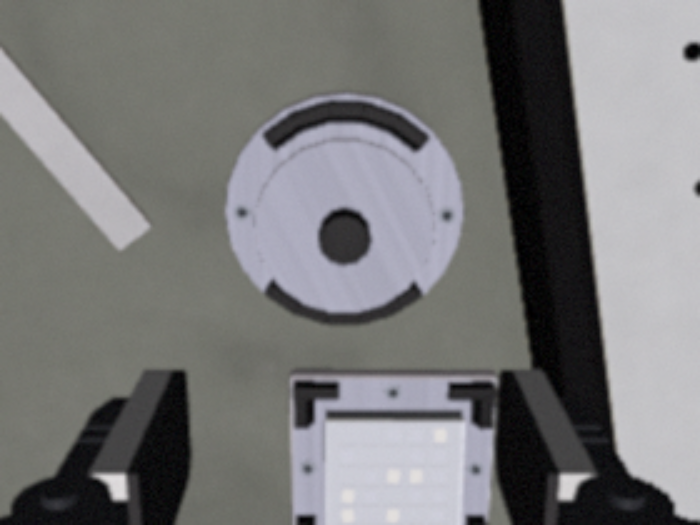

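```bash
python3 -m crank '[[0.3,[0,0,0],[0,0,-0.17]],[0.3,[0,0,0],[0,0,-0.18]],[0.3,[0,0,0],[0,0,-0.18]],[0.3,[0,0,0],[0,0,-0.18]],[0.3,[0,0,0],[0,0,-0.18]]]'
python3 -m crank '[[0.3,[0,0,0],[0,0,-0.18]],[0.3,[0,0,0],[0,0,-0.18]],[0.3,[0,0,0],[0,0,-0.18]],[0.3,[0,0,0],[0,0,-0.15]],[0.3,[0,0,0],[0,0,0]]]'
python3 -c "
from h import *
go([.454,.1122,.14],150);print(np.round(manip.get_obs()['joint_pos'],2))"
```

```text
clock: 28.05
position: [0.5524, 0.2529, 0.1463]
ee_rot: [0.507, 0.862, -0.0, -0.0]
ft_force: [1.2, 0.3, 0.2]
grip_width: 0.649
clock: 28.55
position: [0.5524, 0.2528, 0.1462]
ee_rot: [0.259, 0.966, -0.0, -0.001]
ft_force: [0.8, -0.2, -0.1]
grip_width: 0.649
clk 28.55 pos [0.5524 0.2528 0.1462] yaw 149.9 F [ 0.8 -0.2 -0.1] w 0.649
 total shift [ 0.184 -2.137  0.079] az -0.001 tiltfix [-0.001 -0.002  0.   ]
[ 0.21  0.52 -0.95  1.57  0.44  1.28  0.24]
```

```bash
python3 -m crank '[[0.3,[0.036,-0.42,0],[0,0,0]],[0.3,[0.037,-0.43,0],[0,0,0]],[0.3,[0.037,-0.43,0],[0,0,0]],[0.3,[0.037,-0.43,0],[0,0,0]],[0.3,[0.037,-0.43,0],[0,0,0]]]'
python3 -m crank '[[0.3,[0,0,0.2],[0,0,0]],[0.3,[0,0,0.2],[0,0,0]],[0.3,[0,0,0.1],[0,0,0]],[0.3,[0,0,0],[0,0,0]],[0.3,[0,0,0],[0,0,0]]]'
python3 -c "
from h import *
go([.454,.1122,.018],150)
cv2.imwrite('pics/w28.png',manip.camera('wrist'))"
```

```text
clock: 29.05
position: [0.4529, 0.1113, 0.1464]
ee_rot: [0.262, 0.965, -0.0, -0.0]
ft_force: [0.8, 0.1, 1.1]
grip_width: 0.653
clock: 29.55
position: [0.4539, 0.1136, 0.1069]
ee_rot: [0.26, 0.966, 0.001, -0.001]
ft_force: [0.2, 0.4, 0.5]
grip_width: 0.65
clk 29.55 pos [0.4539 0.1136 0.1069] yaw 149.9 F [0.2 0.4 0.5] w 0.65
 total shift [-0.011 -0.016  1.112] az -0.002 tiltfix [ 0.001 -0.002  0.   ]
```

View pics/w28.png

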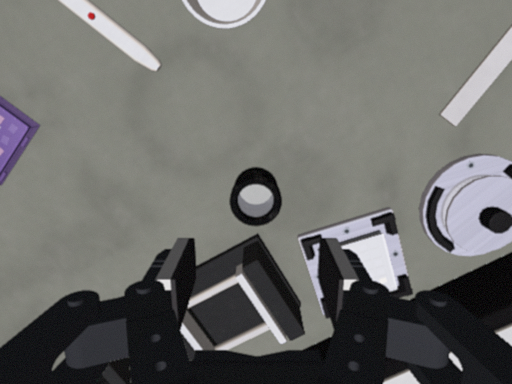

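```bash
python3 -c "
from h import *
print(ray('wrist',256,199,.036)); print(ray('wrist',258,237,.05),ray('wrist',258,237,.0),ray('wrist',303,335,.05))"

```

```text
[0.45261665 0.11410173 0.036     ]
[0.47194553 0.1044296  0.05      ] [0.49183728 0.0931946  0.        ] [0.55460582 0.09405947 0.05      ]
```

```bash
python3 -m crank '[[0.3,[0,-0.006,0.2],[0,0,0]],[0.3,[0,0,0.25],[0,0,0]],[0.3,[0,0,0.2],[0,0,0]],[0.3,[0,0,0.1],[0,0,0]],[0.3,[0,0,0],[0,0,0]]]' 30
python3 -c "
from h import *
go([.4537,.113,.018],150)
cv2.imwrite('pics/w29.png',cv2.resize(manip.camera('wrist')[150:384,100:420],None,fx=2.4,fy=2.4))"
```

```text
clock: 30.1
position: [0.453, 0.1121, 0.0459]
ee_rot: [0.26, 0.966, -0.0, -0.001]
ft_force: [0.1, -0.5, 0.1]
grip_width: 0.649
clk 30.1 pos [0.453  0.1121 0.0459] yaw 149.9 F [ 0.1 -0.5  0.1] w 0.649
 total shift [-0.003  0.014  0.349] az -0.003 tiltfix [-0.001 -0.002  0.   ]
```

View pics/w29.png

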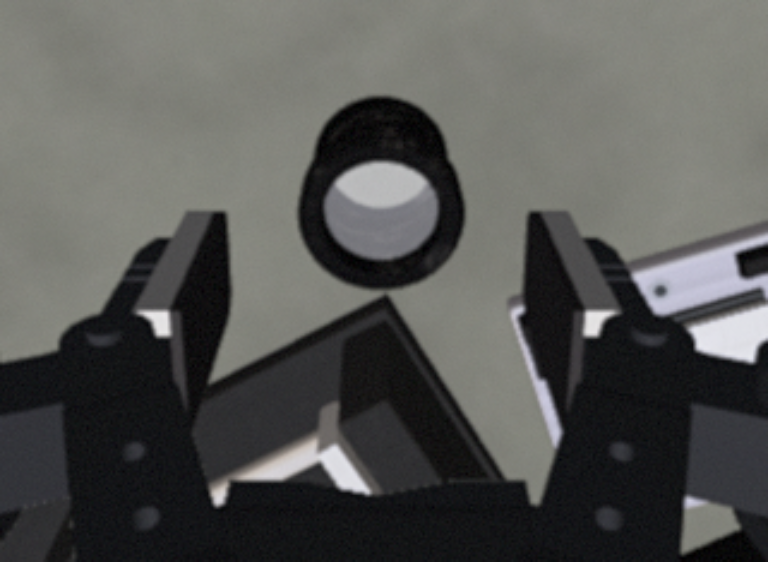

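```bash
python3 -m crank '[[0.3,[0,0.01,0.1],[0,0,0]],[0.3,[0,0,0.1],[0,0,0]],[0.3,[0,0,0.08],[0,0,0]],[0.3,[0,0,0.05],[0,0,0]],[0.3,[0,0,0],[0,0,0]]]' 30
python3 -c "
from h import *
go([.4537,.113,.018],150)
cv2.imwrite('pics/w30.png',cv2.resize(manip.camera('wrist')[150:384,100:420],None,fx=2.4,fy=2.4))
cv2.imwrite('pics/s30.png',cv2.resize(manip.camera('scene')[130:200,210:290],None,fx=8,fy=8))"
```

```text
clock: 30.65
position: [0.4537, 0.1126, 0.02]
ee_rot: [0.26, 0.966, -0.0, -0.0]
ft_force: [0.6, -0.2, 0.9]
grip_width: 0.65
clk 30.65 pos [0.4537 0.1126 0.02  ] yaw 149.8 F [ 0.6 -0.2  0.9] w 0.65
 total shift [0.003 0.004 0.025] az -0.003 tiltfix [-0.001 -0.001  0.   ]
```

View pics/w30.png

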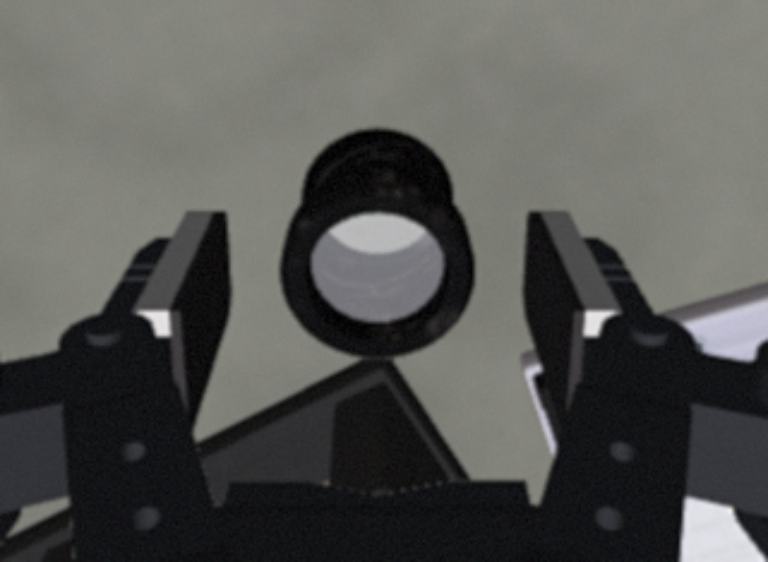

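View pics/s30.png

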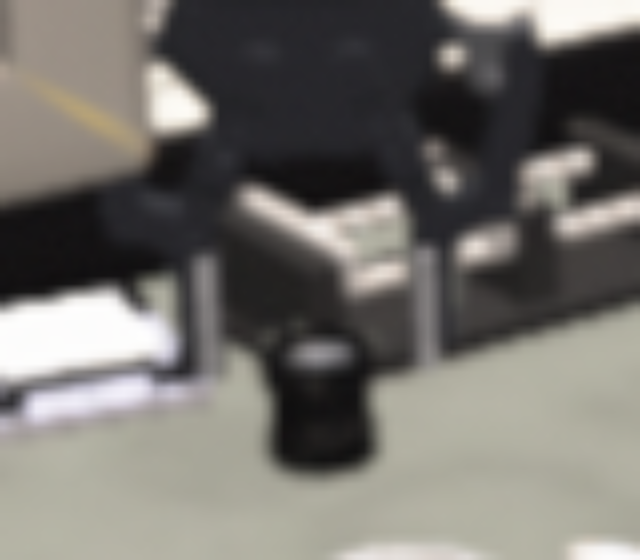

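```bash
python3 -m crank '[[0.2,[0,0,0.03],[0,0,0]],[0.0,[0,0,0.02],[0,0,0]],[-0.15,[0,0,0],[0,0,0]],[-0.4,[0,0,0],[0,0,0]],[-0.4,[0,0,0],[0,0,0]]]' 30
python3 -c "
from h import *
go([.4537,.113,.018],150)
cv2.imwrite('pics/w31.png',cv2.resize(manip.camera('wrist')[150:384,100:420],None,fx=2.4,fy=2.4))"
```

```text
clock: 31.25
position: [0.4542, 0.1126, 0.0168]
ee_rot: [0.26, 0.966, -0.0, 0.0]
ft_force: [-1.7, -0.7, 3.2]
grip_width: 0.398
clk 31.25 pos [0.4542 0.1126 0.0168] yaw 149.8 F [-1.7 -0.7  3.2] w 0.398
 total shift [ 0.008  0.001 -0.015] az -0.004 tiltfix [-0.  0.  0.]
```

View pics/w31.png

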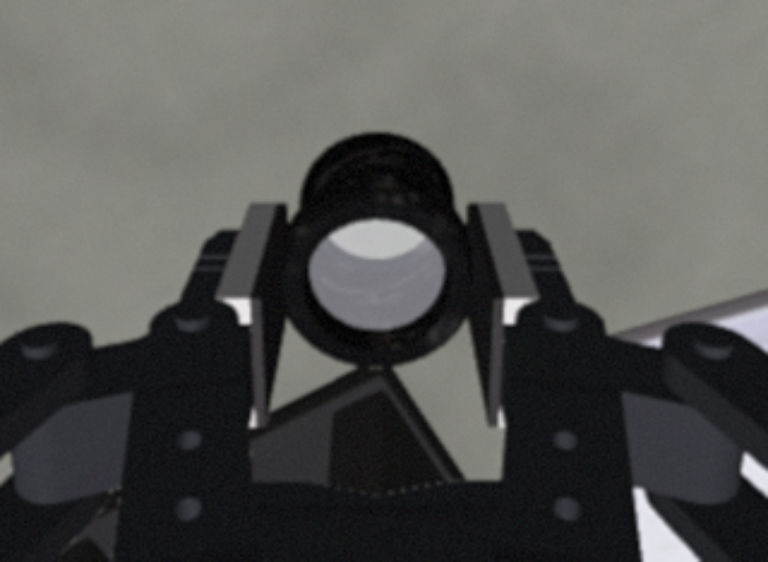

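```bash
python3 -m crank '[[-0.4,[0,0,-0.05],[0,0,0]],[-0.4,[0,0,-0.2],[0,0,0]],[-0.4,[0,0,-0.3],[0,0,0]],[-0.4,[0,0,-0.3],[0,0,0]],[-0.4,[0,0,-0.2],[0,0,0]]]' 40
python3 -c "
from h import *
go([.551,.151,.1],150)
cv2.imwrite('pics/w32.png',manip.camera('wrist'))"
```

```text
clock: 31.8
position: [0.4546, 0.1129, 0.1022]
ee_rot: [0.26, 0.966, 0.0, 0.001]
ft_force: [0.4, 0.8, -1.4]
grip_width: 0.392
clk 31.8 pos [0.4546 0.1129 0.1022] yaw 149.8 F [ 0.4  0.8 -1.4] w 0.392
 total shift [-0.803  1.017  0.029] az -0.003 tiltfix [ 0.001  0.002 -0.   ]
```

View pics/w32.png

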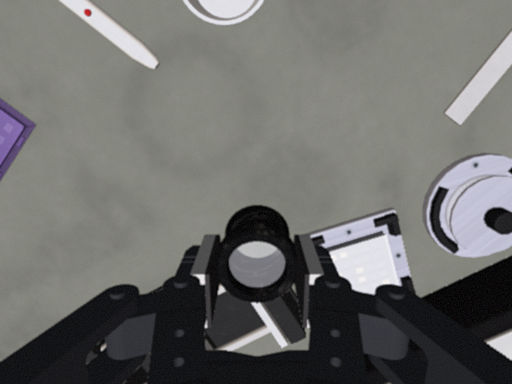

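```bash
python3 -m crank '[[-0.4,[-0.15,0.2,0],[0,0,0]],[-0.4,[-0.25,0.31,0],[0,0,0]],[-0.4,[-0.25,0.31,0],[0,0,0]],[-0.4,[-0.15,0.2,0],[0,0,0]],[-0.4,[0,0,0],[0,0,0]]]'
python3 -m crank '[[-0.4,[0,0,0.2],[0,0,0]],[-0.4,[0,0,0.2],[0,0,0]],[-0.4,[0,0,0.2],[0,0,0]],[-0.4,[0,0,0.1],[0,0,0]],[-0.4,[0,0,0],[0,0,0]]]'
python3 -c "
from h import *
go([.551,.151,.0338],150)
cv2.imwrite('pics/w33.png',manip.camera('wrist'))"
```

```text
clock: 32.35
position: [0.5518, 0.1521, 0.0998]
ee_rot: [0.26, 0.966, 0.001, -0.0]
ft_force: [-1.0, -0.2, -0.5]
grip_width: 0.39
clock: 32.85
position: [0.5493, 0.1504, 0.0429]
ee_rot: [0.26, 0.966, -0.001, -0.001]
ft_force: [-0.0, 0.3, 0.0]
grip_width: 0.39
clk 32.85 pos [0.5493 0.1504 0.0429] yaw 149.8 F [-0.   0.3  0. ] w 0.39
 total shift [-0.015  0.017  0.114] az -0.004 tiltfix [-0.002 -0.002  0.   ]
```

View pics/w33.png

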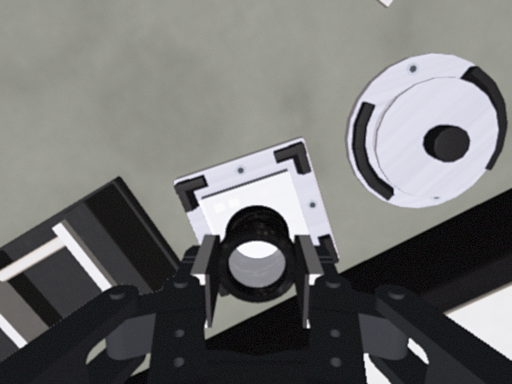

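```bash
python3 -m crank '[[-0.4,[-0.01,0.01,0.03],[0,0,0]],[-0.4,[0,0,0.03],[0,0,0]],[-0.4,[0,0,0.02],[0,0,0]],[-0.4,[0,0,0.01],[0,0,0]],[-0.4,[0,0,0.01],[0,0,0]]]'
python3 -m crank '[[-0.4,[0,0,0.01],[0,0,0]],[-0.4,[0,0,0],[0,0,0]],[-0.4,[0,0,0],[0,0,0]],[-0.4,[0,0,0],[0,0,0]],[-0.4,[0,0,0],[0,0,0]]]'
python3 -c "
from h import *
go([.551,.151,.0338],150)
cv2.imwrite('pics/w34.png',manip.camera('wrist'))"
```

```text
clock: 33.4
position: [0.5516, 0.1513, 0.0366]
ee_rot: [0.26, 0.966, -0.0, 0.0]
ft_force: [-0.6, -0.9, -0.9]
grip_width: 0.387
clock: 33.9
position: [0.5516, 0.1513, 0.0358]
ee_rot: [0.26, 0.966, -0.0, 0.0]
ft_force: [0.0, 0.4, -1.0]
grip_width: 0.39
clk 33.9 pos [0.5516 0.1513 0.0358] yaw 149.8 F [ 0.   0.4 -1. ] w 0.39
 total shift [ 0.004 -0.007  0.026] az -0.004 tiltfix [-0.  0.  0.]
```

View pics/w34.png

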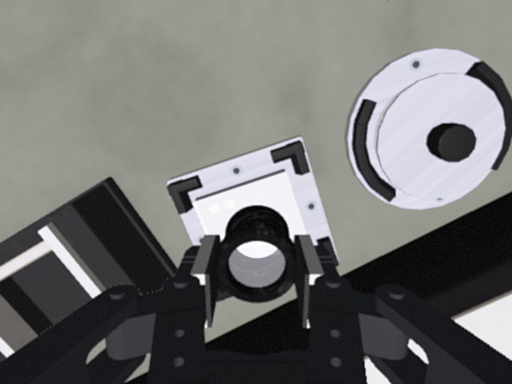

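```bash
python3 -m crank '[[-0.4,[0,0,0.01],[0,0,0]],[-0.4,[0,0,0.01],[0,0,0]],[-0.4,[0,0,0.01],[0,0,0]],[-0.4,[0,0,0],[0,0,0]],[-0.4,[0,0,0],[0,0,0]]]'
python3 -c "
from h import *
go([.551,.151,.0338],150)"
```

```text
clock: 34.45
position: [0.5516, 0.1513, 0.0336]
ee_rot: [0.26, 0.966, -0.0, 0.0]
ft_force: [-2.1, -1.1, 3.9]
grip_width: 0.388
clk 34.45 pos [0.5516 0.1513 0.0336] yaw 149.8 F [-2.1 -1.1  3.9] w 0.388
 total shift [ 0.005 -0.007 -0.003] az -0.004 tiltfix [-0.  0.  0.]
```

```bash
python3 -m crank '[[0.0,[0,0,0],[0,0,0]],[0.2,[0,0,0],[0,0,0]],[0.3,[0,0,0],[0,0,0]],[0.3,[0,0,-0.1],[0,0,0]],[0.3,[0,0,-0.3],[0,0,0]]]'
python3 -m crank '[[0.3,[0,0,-0.5],[0,0,0]],[0.3,[0,0,-0.5],[0,0,0]],[0.3,[0,0,-0.5],[0,0,0]],[0.3,[0.3,-0.3,0],[0,0,0]],[0.3,[0.4,-0.3,0],[0,0,0]]]'
python3 -m crank '[[0.3,[0.4,-0.4,0],[0,0,0]],[0.3,[0.2,-0.5,0],[0,0,0]],[0.3,[0,-0.5,0],[0,0,0]],[0.3,[0,-0.5,0],[0,0,0]],[0.3,[0,-0.5,0],[0,0,0]]]'
python3 -c "
from h import *
go([.551,.151,.0338],150)
cv2.imwrite('pics/w35.png',manip.camera('wrist'))
cv2.imwrite('pics/t35.png',cv2.resize(manip.camera('top')[70:190,140:320],None,fx=4.4,fy=4.4))
cv2.imwrite('pics/s35.png',cv2.resize(manip.camera('scene')[130:210,150:280],None,fx=6,fy=6))"
```

```text
clock: 34.95
position: [0.5503, 0.1508, 0.0644]
ee_rot: [0.26, 0.966, -0.001, -0.002]
ft_force: [1.0, 0.7, -0.2]
grip_width: 0.652
clock: 35.45
position: [0.4794, 0.1383, 0.1867]
ee_rot: [0.26, 0.965, 0.001, 0.001]
ft_force: [-1.0, 0.0, 1.0]
grip_width: 0.649
clock: 35.95
position: [0.3457, -0.0016, 0.1868]
ee_rot: [0.26, 0.966, -0.001, 0.001]
ft_force: [2.1, -0.5, -0.5]
grip_width: 0.649
clk 35.95 pos [ 0.3457 -0.0016  0.1868] yaw 149.9 F [ 2.1 -0.5 -0.5] w 0.649
 total shift [-1.26   2.94   1.912] az -0.002 tiltfix [-0.001  0.003  0.   ]
```

View pics/t35.png

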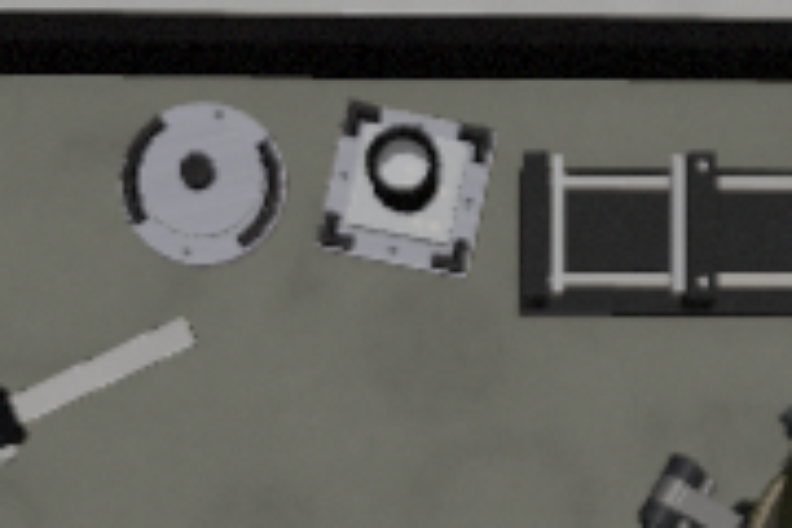

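View pics/s35.png

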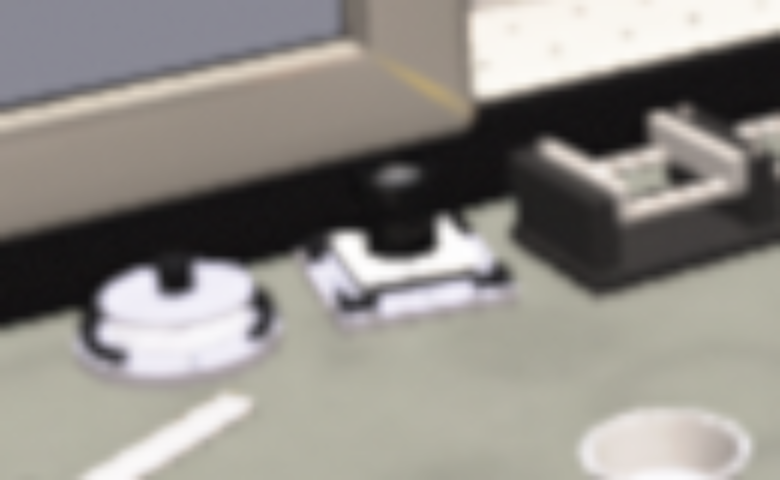

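View pics/w35.png

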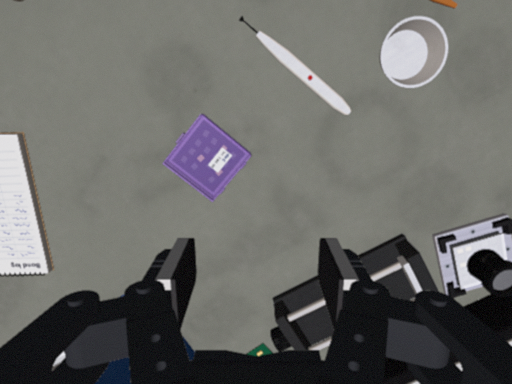

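```bash
python3 -c "
from h import *
def T(U,V,z): return ray('top',(U+.5)/4.4-.5+140,(V+.5)/4.4-.5+70,z).round(4)
print('loupe',T(403,168,.053),'lid',T(200,186,.023),'knob',T(197,171,.037),'pack',T(406,181,.017),'dnest',T(203,183,.008))
go([0.3457,0,.1868])"
```

```text
loupe [0.5493 0.1498 0.053 ] lid [0.5475 0.2511 0.023 ] knob [0.5513 0.2503 0.037 ] pack [0.5524 0.1501 0.017 ] dnest [0.5529 0.2521 0.008 ]
clk 36.1 pos [ 0.3458 -0.002   0.1864] yaw 149.7 F [1.  0.4 0.1] w 0.649
 total shift [ 0.013  0.021 -0.005] az None tiltfix [-0.002  0.001  0.   ]
```

Everything is within a few millimetres of its target and upright. I'll let the arm settle, then hand in.

```bash
python3 -m crank '[[0.3,[0,0,0],[0,0,0]],[0.3,[0,0,0],[0,0,0]],[0.3,[0,0,0],[0,0,0]],[0.3,[0,0,0],[0,0,0]],[0.3,[0,0,0],[0,0,0]]]'
python3 -c "
from h import *
print(manip.hand_in())"
```

```text
clock: 36.6
position: [0.3466, -0.0003, 0.1859]
ee_rot: [0.259, 0.966, -0.0, -0.001]
ft_force: [-0.1, -1.4, -0.1]
grip_width: 0.654
the job is handed in; nothing more can be done
None
```

The job is handed in at 36.6 s. The pack is seated in the square nest with the loupe upright on it, and the dish is seated in the round nest with its lid on. `hand_in()` reported no verdict.

- **Position:** the last top view puts the loupe about 3 mm from the pack's centre and the pack about 2 mm from its nest's centre. The lid is 2–5 mm from the dish nest's centre: the knob gives about 2 mm and the disc edge about 5 mm, a disagreement I put down to picking blurred edges. The lid hides the dish, so the lid-to-dish distance itself was not measured.
- **Seating and tilt:** every part made light contact (2–7 N) at the height I expected. The scene view shows all of them level and the gripper well clear. Both dies were on the dish's floor when last seen, just before the lid went on.
- **Disagreement:** the fingertips turned out to be level with or behind the reported TCP (5 mm behind at 50 mm opening), not 22 mm ahead as stated. I set the grasp heights by picture and contact force instead.

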